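Turn the open-front bin and slide-stack it

TASK

Stack the loose parts bin on top of the identical bin in the dock. It is facing the wrong way and would nest: turn it round on the plywood deck so that its low front leads, then slide it across onto the docked bin's rails until it is fully home against the back lip. It is full of sprockets, so keep it on the deck and rails and do not lift or tip it, and leave the docked bin and the jar, tin and carton where they are.

Things in the scene. Friction and masses are not known exactly. Their poses are not given: they have to be found in the camera images.
- upper_centre (a point): Loose blue stack-nest parts bin, 166 long (x) x 136 wide (150 over two flared horns at the front) x 78 mm high, 0.4 to 0.85 kg, on the deck. Point: its centre, 35 mm above its underside. Own x points to its low open front, z up. Front edge at x=+80, outer face of the back lip at x=-86. Flat underside; under the front a foot bar 126 wide (x=+50..+80), and a foot each side at x=-28, 63 mm out.
- upper_front (a point): Middle of the loose bin's low front edge: 80 mm ahead of its centre, 3 mm above its underside. The front wall, and the side walls ahead of x=+47, are only 28 mm high.
- upper_inside (a point): Middle of the top of the loose bin's load: a layer of flat sprockets that cannot move, filling it to 15 mm above its underside; above that it is empty. Inside it is 140 mm long; the 3 mm walls lean out: the clear half-width is 43 mm at the load, 47 mm at 35 mm above the underside and 53 mm at 70 mm. Side walls are slotted from x=-40 to x=-16, down to 28 mm.
- upper_back (a point): Middle of the top edge of the loose bin's high back: 84 mm behind its centre, 78 mm above the underside; the 4 mm lip there is its rearmost part. On each side a rail lies 53 to 68 mm out, 70 mm above the underside, from x=-82 to +47 (slotted as the walls), with a lip 8 mm high on its outer edge; the lips run on ahead of x=+47 as flared horns.
- lower_centre (a point): Identical loaded bin (1.5 kg) in a dock of cleats on the bench, low front towards the deck; point and axes as for the loose bin. Facing alike, the loose bin sinks into it (nests, 28 mm up). Turned half round, its foot bar and feet ride on this bin's rails, its underside 70 mm above this one's; home: centre straight above this centre, foot bar within about 2 mm of the back lip.
- lower_mouth (a point): Middle of the docked bin between its horns, at rail height, 60 mm ahead of its centre. Slid in from the deck, front first, along the docked bin's -x, the loose bin stays carried all the way and drops 2 mm; the horns guide it from up to about 6 mm off to a side.
- deck (a point): Fixed plywood deck, top 72 mm above the bench and 2 mm above the docked bin's rails. Point: on its top, on the line of the slide; z up. The deck reaches 190 mm either way along x, and from y=-170 to y=+150; the docked bin's centre is at y=+232 and the slide goes along +y. Deck and dock stand differently each time.
- grease_jar: Jar, 58 mm diameter, 70 mm high, standing on the deck; origin under its centre. Do not move.
- paste_tin: Tin, 54 mm diameter, 85 mm high, standing on the deck; origin under its centre. Do not move.
- bearing_carton: Carton 42 x 42 x 60 mm, standing on the deck; origin under its centre. Do not move.
Mind the look-alikes: they are no part of the job. Leave any yellow look-alike of the part that bears upper_centre alone. What is shaped like the part that bears lower_centre but turquoise is not meant.

How it is judged:
By the outcome, as a careful person would: the job done as asked, in the order asked, and still so for the second after the job is handed in, with the robot touching nothing.
It also fails if it takes over 48 s, if anything falls off the work surface, if the arm or the gripper's body presses on something with over 40 N, if the wrist force passes 120 N, or if a joint passes its speed limit or range.

ROBOT

A 6-joint arm with a two-finger parallel gripper is mounted at the origin on the work surface. World frame = base frame: x ahead of the robot, y to its left, z up, the work surface at z = 0. Lengths are in m, angles in degrees, forces in N, time in s.
With the tool pointing down it reaches from about 0.35 to 0.775 m from the base axis. Payload 5.5 kg.
Tool frame: the origin (TCP) lies at the very end of the fingers, on their centre line; the grasp point (between the pads) lies arm.grasp_offset behind it (arm.grasp_offset is the distance from the TCP to the grasp point, in m); y points along the fingers, z is the direction in which the jaws open and shut, and the axes are right-handed (so a half turn about y gives the same grasp; the last joint's range is limited). The gripper opens to 85 mm and grips with 20 to 120 N. Pads are 22 mm wide; open, the fingers measure 114 mm over their backs; the gripper's body (76 mm by 85 mm) begins 54 mm behind the grasp point. The pads swing forward as they close: fully open they stand 13 mm farther back than shut.
Start: joints at [-80.993, 17.945, 2.641, 74.691, 0, 82.002], TCP at [0.168, -0.55, 0.231] pointing down, gripper open.
Joint ranges: [-158.12, 158.12], [-49.38, 96.58], [-58.88, 72.47], [-126.05, 133.96], [-84.25, 85.87], [-180, 180]. Speed limits (degrees/s): [147.25, 147.25, 180, 180, 180, 180].

INTERFACE

Orientations are given as a 3x3 rotation matrix whose columns are the frame's x, y, z axes.
In Python, from rig import arm, cams, ticket gives the robot as it stands.
- The arm moves only by the tool arm_command, never from a script. Its argument "deltas" is a list of rows, each an object of numbers: "tx", "ty", "tz": the shift along the tool's x, y, z in mm; "spin": the turn about the tool's y in degrees. A call has 1 to 5 rows; each row is the pose to reach, as a shift and turn from the pose commanded when the call began, along the tool's axes at that moment; what a row does not reach only later rows make up. A row lasts 1/8 s, in which the tool goes at most 62.5 mm and 10.7 degrees, less where a joint would pass 70% of its speed; a pose out of reach is approached as far as the arm can. A call with a gripper value outside its range is refused whole. "gripper" is the closure, from 0 (fully open) to 1 (shut), set as the call begins (left out, the last holds). The fingers move at their own pace and stop on an object; "force" is the grip in N (left out, the last holds). Time passes only in rows, so rows that repeat a pose let the fingers close. It gives the time, the measured TCP pose, the force and the opening at its end, in the units of the state.
- arm.state(): the state, without advancing time (a new reading comes with each control period).
- cams.read_camera(name): name is "scene" or "top" or "wrist"; returns a dict with "color" (400x640x3 uint8, red, green, blue), "range_z" (400x640 float32, m along the optical axis (not along the pixel's ray), 0 where there is no reading), "vfov" (degrees; the focal length in pixels is half the picture's height over the tangent of half this angle, whatever the lens; pixels are square), "cx", "cy" (the principal point, pixels), "R" (3x3) and "t" (3): a world point X has camera coordinates R X + t. Camera axes: x right, y down, z forward; pixel columns grow to the right and rows downward; lengths in m; the calibration is good to about 2 mm. A picture is of the moment at which its call begins.
- ticket.hand_in(): hands the job in, once; it reports no verdict.
The state is a dict: "clock": time; "qpos": joint angles; "qvel": joint speeds; "joint_efforts": joint torques, N m; "eef_pos": TCP position; "orientation": TCP orientation; "force": force on the tool from outside, world axes, zero at the start; "ft_torque": the same for the moment, N m; "gripper_width": finger opening in m.
Only numpy, scipy, OpenCV 4.12 (cv2) and the standard library are available. Lean on these libraries where they do the work, as an engineer would, in place of code of your own. Each camera call takes 0.05 s, during which the arm holds its last target.

## Working session

There is one attempt and no reset: what is moved stays moved. The work goes in short steps, Python scripts to look and compute and a tool call to move; the robot and the scene stay as the last step left them, time stands still between calls to the robot, and variables do not carry over. Pictures are saved under pics/ and viewed, and the job is handed in when it is done.

Besides the shell and the picture viewer there is one more tool, called after "Request:" as name(argument=value, ...), one argument or row to a line, values as JSON. arm_command: Moves the arm, as the interface text tells. Its arguments: {"type":"object","properties":{"deltas":{"type":"array","items":{"type":"object","properties":{"tx":{"type":"number"},"ty":{"type":"number"},"tz":{"type":"number"},"spin":{"type":"number"}}}},"gripper":{"type":"number"},"force":{"type":"number"}},"required":["deltas"]}

```bash
mkdir -p pics; ls
python3 - <<'E'
from rig import arm,cams
import cv2,numpy as np
s=arm.state()
print({k:np.round(v,3).tolist() for k,v in s.items()}, arm.grasp_offset)
for n in ["scene","top","wrist"]:
    c=cams.read_camera(n)
    cv2.imwrite(f"pics/a_{n}.png",c["color"][:,:,::-1])
    np.savez(f"a_{n}.npz",**c)
    print(n,c["vfov"],c["cx"],c["cy"],np.round(c["R"],3).tolist(),np.round(c["t"],3).tolist(), np.round(-c["R"].T@c["t"],3))
E
```

```text
pics
{'clock': 0.0, 'qpos': [-80.995, 17.992, 2.576, 74.689, -0.001, 82.003], 'qvel': [-0.034, -0.005, 0.023, -0.025, -0.023, 0.054], 'joint_efforts': [-0.003, -48.063, 29.853, 0.02, -0.0, 0.0], 'eef_pos': [0.168, -0.549, 0.23], 'orientation': [[-0.956, -0.0, 0.292], [-0.292, 0.002, -0.956], [-0.0, -1.0, -0.002]], 'force': [-0.522, -0.263, 0.491], 'ft_torque': [-0.0, -0.008, 0.015], 'gripper_width': 0.086} 0.0187
scene 42.32055261694884 317.06616464018714 193.20076900793165 [[0.382, 0.924, -0.003], [0.571, -0.239, -0.785], [-0.726, 0.298, -0.619]] [-0.186, -0.23, 1.834] [ 1.535 -0.43   0.955]
top 50.982223482434286 312.305213118181 203.26566660142595 [[-0.013, -1.0, 0.017], [-0.996, 0.011, -0.092], [0.092, -0.018, -0.996]] [-0.031, 0.607, 1.215] [ 0.493 -0.016  1.266]
wrist 69.80044688746389 318.6417746634817 200.2018580398175 [[0.294, -0.956, -0.002], [-0.903, -0.278, 0.326], [-0.312, -0.094, -0.945]] [-0.575, -0.043, 0.381] [ 0.248 -0.526  0.373]
```

View pics/a_top.png

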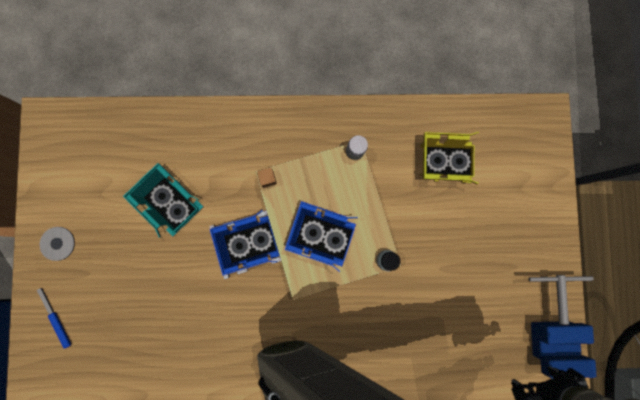

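View pics/a_scene.png

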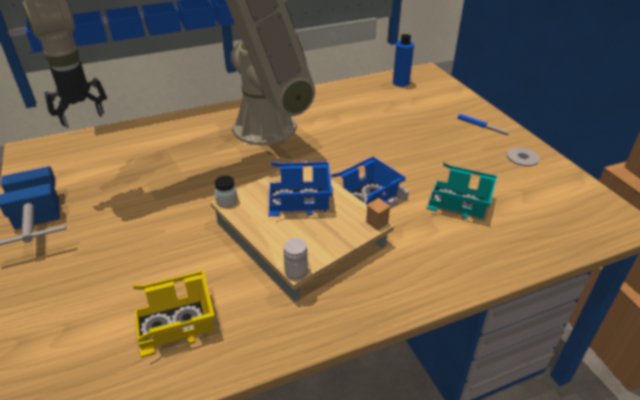

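View pics/a_wrist.png

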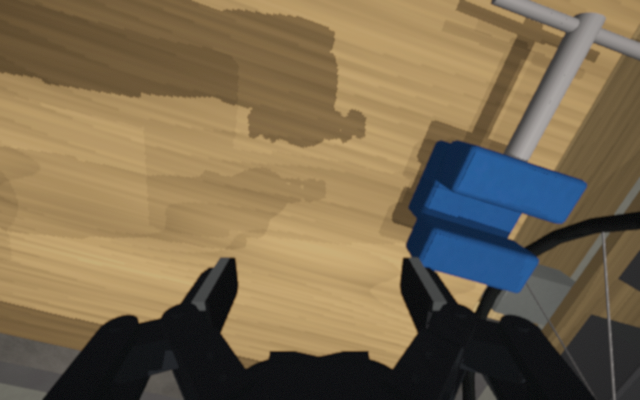

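```bash
cat > h.py <<'E'
import numpy as np,cv2
def K(c):
    f=200/np.tan(np.radians(float(c["vfov"])/2)); return f,float(c["cx"]),float(c["cy"])
def cloud(c):
    f,cx,cy=K(c); v,u=np.mgrid[0:400,0:640]; z=c["range_z"].astype(float)
    P=np.stack([(u-cx)/f*z,(v-cy)/f*z,z],-1)
    W=(P-c["t"])@c["R"]; W[z==0]=np.nan
    return W
def ray(c,u,v,h):
    f,cx,cy=K(c); d=np.array([(u-cx)/f,(v-cy)/f,1])@c["R"]; o=-c["R"].T@c["t"]
    return o+d*(h-o[2])/d[2]
def proj(c,X):
    f,cx,cy=K(c); p=c["R"]@np.asarray(X,float)+c["t"]; return p[0]/p[2]*f+cx,p[1]/p[2]*f+cy
E
python3 - <<'E'
from h import *
c=dict(np.load("a_top.npz"))
im=c["color"][120:320,190:430][:,:,::-1]
cv2.imwrite("pics/b_top.png",cv2.resize(im,None,fx=3.3,fy=3,interpolation=cv2.INTER_CUBIC)[:600,:800])
W=cloud(c)
hsv=cv2.cvtColor(c["color"],cv2.COLOR_RGB2HSV)
m=cv2.inRange(hsv,(108,100,40),(125,255,255))
z=W[...,2]
sub=z[120:320,190:430]
print(np.histogram(sub[~np.isnan(sub)],bins=np.arange(-.01,.2,.01)))
vis=np.clip(z*1000,0,200)[120:320,190:430]; vis=np.nan_to_num(vis).astype(np.uint8)
cv2.imwrite("pics/b_z.png",cv2.resize(cv2.applyColorMap(vis,cv2.COLORMAP_JET),None,fx=3.3,fy=3,interpolation=cv2.INTER_NEAREST))
E
```

```text
(array([ 7649, 22240,  1282,   313,   165,    96,    95,   903, 11071,
        1584,   307,   199,   164,   134,   391,   783,   387,    58,
           0,     0]), array([-0.01,  0.  ,  0.01,  0.02,  0.03,  0.04,  0.05,  0.06,  0.07,
        0.08,  0.09,  0.1 ,  0.11,  0.12,  0.13,  0.14,  0.15,  0.16,
        0.17,  0.18,  0.19]))
```

View pics/b_top.png

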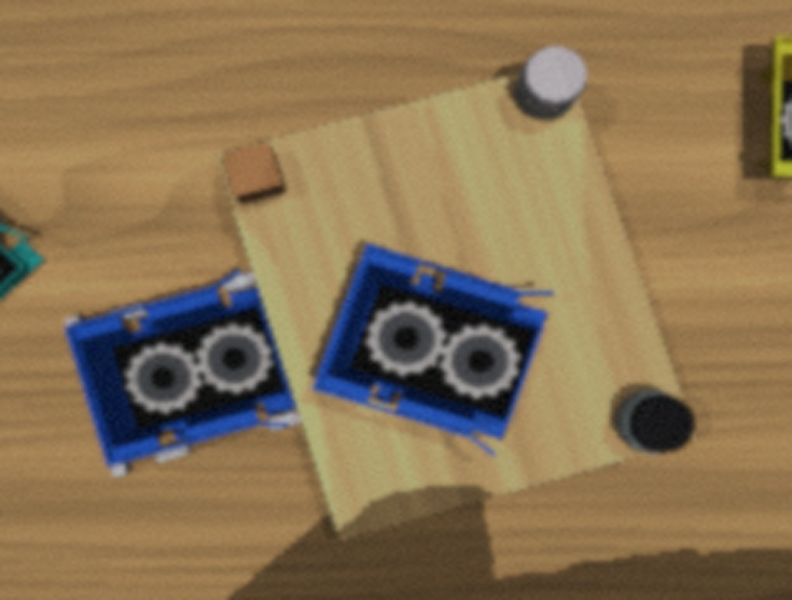

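View pics/b_z.png

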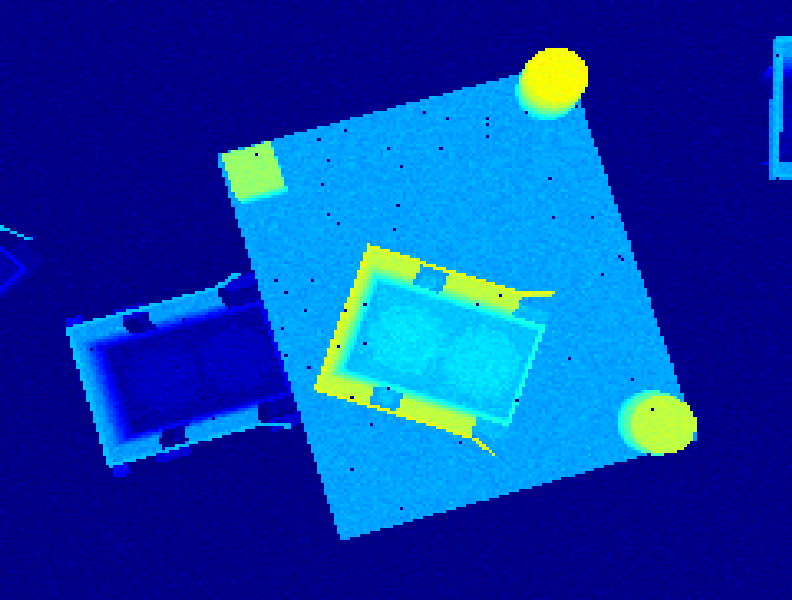

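```bash
cat > m.py <<'E'
from h import *
def rect(P): 
    r=cv2.minAreaRect((P*1000).astype(np.float32)); return r, cv2.boxPoints(r)
def run(c,c2=None):
    W=cloud(c); v,u=np.mgrid[0:400,0:640]
    hsv=cv2.cvtColor(c["color"],cv2.COLOR_RGB2HSV)
    blue=cv2.inRange(hsv,(108,100,30),(128,255,255))>0
    z=W[...,2]
    roi=(u>190)&(u<430)&(v>120)&(v<320)
    return W,z,blue,roi
E
python3 - <<'E'
from m import *
c=dict(np.load("a_top.npz")); W,z,blue,roi=run(c)
# deck
dk=roi&(abs(z-.072)<.006)
n,l,s,_=cv2.connectedComponentsWithStats(dk.astype(np.uint8)); i=1+np.argmax(s[1:,4])
P=W[l==i]; print("deck z",np.median(P[:,2])); 
cn=max(cv2.findContours((l==i).astype(np.uint8),0,1)[0],key=cv2.contourArea)
h=cv2.convexHull(cn)[:,0]
Q=np.array([ray(c,a,b,.072)[:2] for a,b in h]); r,b=rect(Q); print("deck",r,b.round(1).tolist())
# loose rim
for nm,mk,hh in [("loose",roi&(z>.134)&(z<.156)&(u>280)&(u<370)&(v>195)&(v<275),.145),("lower",roi&(z>.062)&(z<.085)&(u<281)&(v>205)&blue,.072)]:
    n,l,s,_=cv2.connectedComponentsWithStats(mk.astype(np.uint8),connectivity=8)
    mk=np.isin(l,[k for k in range(1,n) if s[k,4]>8])
    P=W[mk]; print(nm,len(P),np.median(P[:,2]))
    Q=np.array([ray(c,a,b,hh)[:2] for b,a in np.argwhere(mk)])
    r,b=rect(Q); print(r,b.round(1).tolist())
for nm,uu,vv,rr,lo,hi in [("tin/jar1",357,147,16,.13,.17),("jar2",389,260,16,.13,.17),("carton",266,177,14,.12,.14)]:
    mk=((u:=np.mgrid[0:400,0:640])[1]-uu)**2+(u[0]-vv)**2<rr**2
    mk&=(z>lo)&(z<hi); P=W[mk]; Q=P[:,:2]
    print(nm,len(P),np.median(P[:,2]),Q.mean(0),cv2.minEnclosingCircle((Q*1000).astype(np.float32)), rect(Q)[0])
E
```

```text
deck z 0.07355161949832185
deck ((559.248779296875, -80.23736572265625), (380.0851745605469, 320.1634826660156), 16.089141845703125) [[332.29998779296875, 20.899999618530273], [421.0, -286.70001220703125], [786.2000122070312, -181.39999389648438], [697.5, 126.19999694824219]]Traceback (most recent call last):
  File "<stdin>", line 11, in <module>
NameError: name 'u' is not defined
```

```bash
cat > m2.py <<'E'
from m import *
def meas(c,loose_h=True):
    W,z,blue,roi=run(c); v,u=np.mgrid[0:400,0:640]; out={}
    for nm,mk,hh in [("loose",roi&(z>.134)&(z<.156)&(u>280)&(u<370)&(v>195)&(v<275),.145),("lower",roi&(z>.062)&(z<.085)&(u<281)&(v>205)&blue,.072)]:
        n,l,s,_=cv2.connectedComponentsWithStats(mk.astype(np.uint8),connectivity=8)
        mk=np.isin(l,[k for k in range(1,n) if s[k,4]>8])
        P=W[mk]; print(nm,len(P),np.median(P[:,2]))
        Q=np.array([ray(c,a,b,hh)[:2] for b,a in np.argwhere(mk)])
        r,b=rect(Q); print(r,b.round(1).tolist())
    for nm,uu,vv,rr,lo,hi in [("tin/jar1",357,147,16,.13,.17),("jar2",389,260,16,.13,.17),("carton",266,177,14,.12,.14)]:
        mk=(u-uu)**2+(v-vv)**2<rr**2
        mk&=(z>lo)&(z<hi); P=W[mk]; Q=P[:,:2]
        print(nm,len(P),np.median(P[:,2]).round(4),Q.mean(0).round(4), rect(Q)[0])
E
python3 - <<'E'
from m2 import *
c=dict(np.load("a_top.npz")); meas(c)
E
```

```text
loose 720 0.14468859087801292
((512.7543334960938, -56.84809875488281), (156.1468963623047, 151.45599365234375), 70.3238754272461) [[415.20001220703125, -104.9000015258789], [557.7999877929688, -155.89999389648438], [610.2999877929688, -8.800000190734863], [467.70001220703125, 42.20000076293945]]
lower 638 0.07229680754109433
((487.4250183105469, 171.4673614501953), (135.93910217285156, 134.5161590576172), 16.147645950317383) [[403.3999938964844, 217.1999969482422], [440.79998779296875, 88.0], [571.4000244140625, 125.80000305175781], [534.0, 255.0]]
tin/jar1 333 0.1579 [ 0.7494 -0.1601] ((750.7811279296875, -160.779052734375), (50.1620979309082, 52.28675079345703), 6.405765533447266)
jar2 302 0.1434 [ 0.4394 -0.2428] ((439.52484130859375, -242.96107482910156), (47.8775749206543, 50.355613708496094), 0.22567607462406158)
carton 245 0.1334 [0.6722 0.0884] ((672.74169921875, 88.71536254882812), (42.2807502746582, 41.57509994506836), 16.983247756958008)
```

```bash
cat > lo.py <<'E'
from m import *
def loose(c,box,H=.15):
    W,z,blue,_=run(c); v,u=np.mgrid[0:400,0:640]
    mk=(u>box[0])&(u<box[1])&(v>box[2])&(v<box[3])&(z>.132)&(z<.158)
    mo=cv2.morphologyEx(mk.astype(np.uint8),cv2.MORPH_OPEN,np.ones((3,3),np.uint8))
    Q=W[mo>0][:,:2]; r,b=rect(Q); print("rim",r,b.round(1).tolist())
    bl=(u>box[0])&(u<box[1])&(v>box[2])&(v<box[3])&(z<.092)&(z>.080)
    L=W[bl]; r2,b2=rect(L[:,:2]); print("load",np.median(L[:,2]),r2,b2.round(1).tolist())
    return Q,L
E
python3 - <<'E'
from lo import *
c=dict(np.load("a_top.npz")); Q,L=loose(c,(280,370,195,275))
# profile in bin frame, rough heading
W=cloud(c)
th=np.radians(-106.)
for d in (-104,-106,-108,-110):
    th=np.radians(d); ex=np.array([np.cos(th),np.sin(th)]); ey=np.array([-ex[1],ex[0]])
    a=Q@ex; b=Q@ey; print(d,np.percentile(a,[0,1,2,98,100]).round(4),np.percentile(b,[0,1,2,98,99,100]).round(4))
E
```

```text
rim ((516.1889038085938, -45.90425109863281), (132.60891723632812, 136.29322814941406), 70.512451171875) [[429.79998779296875, -85.69999694824219], [558.2999877929688, -131.10000610351562], [602.5999755859375, -6.099999904632568], [474.1000061035156, 39.29999923706055]]
load 0.08543627835963577 ((505.658447265625, -82.68975830078125), (200.49073791503906, 226.649658203125), 0.693925678730011) [[404.0, 29.399999618530273], [406.79998779296875, -197.1999969482422], [607.2999877929688, -194.8000030517578], [604.5, 31.799999237060547]]
-104 [-0.1512 -0.1492 -0.1482 -0.0143 -0.0084] [0.4384 0.4407 0.4418 0.582  0.5829 0.5846]
-106 [-0.1672 -0.1655 -0.1646 -0.0338 -0.0282] [0.4373 0.4391 0.4401 0.5773 0.5784 0.5798]
-108 [-0.1831 -0.1821 -0.1813 -0.0519 -0.048 ] [0.4355 0.4369 0.4376 0.5721 0.5732 0.5744]
-110 [-0.2001 -0.1992 -0.1988 -0.0694 -0.0665] [0.4321 0.4331 0.4336 0.5676 0.5682 0.569 ]
```

Run:
```python
from h import *
c=dict(np.load("a_top.npz"));s=dict(np.load("a_scene.npz"))
print(ray(c,348.6,245.3,.10))
th=np.radians(-109.5);ex=np.array([np.cos(th),np.sin(th)]);ey=np.array([-ex[1],ex[0]]);o=np.array([.5097,-.0643])
im=s["color"][:,:,::-1].copy();it=c["color"][:,:,::-1].copy()
x0,y0=235,130
sc=cv2.resize(im[130:300,200:440],None,fx=3.3,fy=3.3,interpolation=cv2.INTER_CUBIC)
tp=cv2.resize(it[180:290,260:410],None,fx=5,fy=5,interpolation=cv2.INTER_CUBIC)
for x,y,z in [(80,60,28),(80,-60,28),(-86,68,78),(-86,-68,78),(78.5,0,28),(47,68,78),(47,-68,78),(-68,0,15)]:
    X=np.r_[o+(x*ex+y*ey)/1000,(72+z)/1000]
    u,v=proj(s,X);cv2.circle(sc,(int((u-200)*3.3),int((v-130)*3.3)),3,(0,0,255),-1)
    u,v=proj(c,X);cv2.circle(tp,(int((u-260)*5),int((v-180)*5)),3,(0,0,255),-1)
cv2.imwrite("pics/c1.png",sc);cv2.imwrite("pics/c2.png",tp)
```

```text
[ 0.48215131 -0.13636557  0.1       ]
```

View pics/c1.png

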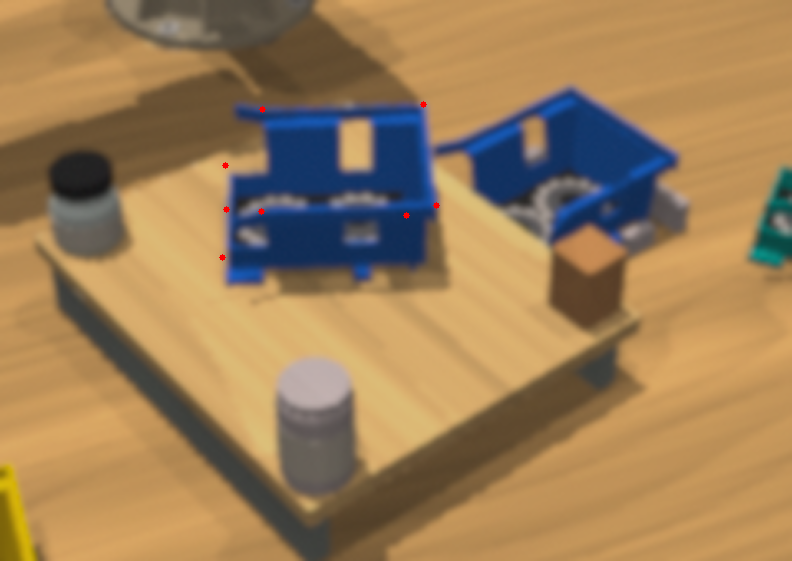

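View pics/c2.png

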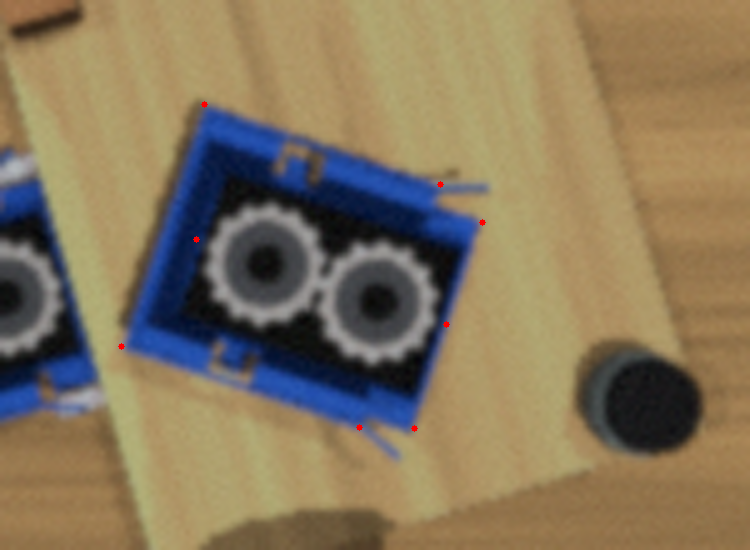

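```bash
cat > go.py <<'E'
import sys,numpy as np
from rig import arm
s=arm.state(); R=np.array(s["orientation"]); p=np.array(s["eef_pos"])*1000
yaw=np.degrees(np.arctan2(R[1,2],R[0,2]))
print("t",s["clock"],"p",p.round(1),"yaw",yaw.round(2),"q",np.round(s["qpos"],1),"F",np.round(s["force"],1),"T",np.round(s["ft_torque"],2),"w",round(s["gripper_width"]*1000,1),"y",R[:,1].round(3))
if len(sys.argv)>1:
    t=np.array([float(a) for a in sys.argv[1:4]]); d=(R.T@(t-p)).round(1)
    sp=-( (float(sys.argv[4])-yaw+180)%360-180) if len(sys.argv)>4 else 0
    print("tx,ty,tz",d,"spin",round(sp,2))
E
python3 go.py 483 -137 231 70.5
```

```text
t 0.15 p [ 168.1 -549.5  230.6] yaw -73.0 q [-81.   18.    2.6  74.7   0.   82. ] F [-0.2 -0.5  0.8] T [ 0.01  0.01 -0.06] w 85.2 y [-0.     0.001 -1.   ]
tx,ty,tz [-4.218e+02  1.000e-01 -3.024e+02] spin -143.5
```

Request:
arm_command(
  deltas=[
    {"tx": -30, "tz": -22, "spin": -10},
    {"tx": -65, "tz": -47, "spin": -20},
    {"tx": -100, "tz": -72, "spin": -30},
    {"tx": -140, "tz": -100, "spin": -40},
    {"tx": -180, "tz": -129, "spin": -50},
  ],
  gripper=0.4,
  force=50,
)

```text
invalid input at $.deltas[0]: expected keys tx, ty, tz, spin
```

```bash
python3 go.py 483 -137 210 70.5
```

```text
t 0.15 p [ 168.1 -549.5  230.6] yaw -73.0 q [-81.   18.    2.6  74.7   0.   82. ] F [-0.2 -0.5  0.8] T [ 0.01  0.01 -0.06] w 85.2 y [-0.     0.001 -1.   ]
tx,ty,tz [-421.8   21.1 -302.4] spin -143.5
```

Request:
arm_command(
  deltas=[
    {"tx": -30, "ty": 0, "tz": -22, "spin": -10},
    {"tx": -65, "ty": 0, "tz": -47, "spin": -20},
    {"tx": -100, "ty": 0, "tz": -72, "spin": -30},
    {"tx": -140, "ty": 0, "tz": -100, "spin": -40},
    {"tx": -180, "ty": 0, "tz": -129, "spin": -50},
  ],
  gripper=0.4,
  force=50,
)

```text
clock: 0.78
eef_pos: [0.3032, -0.3726, 0.2311]
orientation: [[-0.386, -0.0, 0.923], [-0.923, 0.0, -0.386], [-0.0, -1.0, -0.0]]
force: [1.0, -0.1, -0.7]
gripper_width: 0.051
```

```bash
python3 go.py 483 -137 210 70.5
```

```text
t 0.775 p [ 303.2 -372.6  231.1] yaw -22.7 q [-60.5   7.5 -10.8  71.7   0.   52.2] F [ 1.  -0.1 -0.7] T [-0.03 -0.04 -0.03] w 51.0 y [-0.  0. -1.]
tx,ty,tz [-286.7   21.1   75. ] spin -93.2
```

Request:
arm_command(
  deltas=[
    {"tx": -33, "ty": 0, "tz": 9, "spin": -10},
    {"tx": -66, "ty": 0, "tz": 18, "spin": -20},
    {"tx": -98, "ty": 0, "tz": 26, "spin": -30},
    {"tx": -130, "ty": 0, "tz": 34, "spin": -40},
    {"tx": -160, "ty": 0, "tz": 42, "spin": -50},
  ],
)

```text
clock: 1.4
eef_pos: [0.4042, -0.2419, 0.2311]
orientation: [[0.459, -0.0, 0.888], [-0.888, 0.0, 0.459], [-0.0, -1.0, -0.0]]
force: [0.4, -0.3, 0.7]
gripper_width: 0.0515
```

```bash
python3 go.py 483 -137 180 70.5
```

```text
t 1.4 p [ 404.2 -241.9  231.1] yaw 27.34 q [-40.7   6.4 -12.   71.6  -0.   22. ] F [ 0.4 -0.3  0.7] T [ 0.04 -0.03  0.02] w 51.5 y [-0.  0. -1.]
tx,ty,tz [-57.   51.1 118.2] spin -43.16
```

Request:
arm_command(
  deltas=[
    {"tx": -12, "ty": 6, "tz": 26, "spin": -10},
    {"tx": -24, "ty": 15, "tz": 52, "spin": -20},
    {"tx": -36, "ty": 25, "tz": 78, "spin": -30},
    {"tx": -48, "ty": 40, "tz": 102, "spin": -38},
    {"tx": -57, "ty": 51, "tz": 118, "spin": -43},
  ],
)

```text
clock: 2.02
eef_pos: [0.4832, -0.1375, 0.1794]
orientation: [[0.941, -0.001, 0.338], [-0.338, 0.0, 0.941], [-0.001, -1.0, 0.0]]
force: [0.1, -0.7, 0.6]
gripper_width: 0.0514
```

```bash
python3 go.py
python3 - <<'E'
from rig import cams
from h import *
c=cams.read_camera("wrist"); np.savez("w1.npz",**c); cv2.imwrite("pics/w1.png",c["color"][:,:,::-1])
E
python3 go.py 483 -137 91 70.5
```

```text
t 2.025 p [ 483.2 -137.5  179.4] yaw 70.25 q [-25.   11.3 -13.6  65.2   0.   -5.3] F [ 0.1 -0.7  0.6] T [-0.04  0.05 -0.05] w 51.4 y [-0.001  0.    -1.   ]
t 2.075 p [ 483.3 -135.9  178.1] yaw 70.44 q [-24.9  11.4 -13.7  65.1   0.1  -5.4] F [-0.4  1.  -1. ] T [ 0.13 -0.05  0.03] w 51.2 y [-0.002  0.002 -1.   ]
tx,ty,tz [ 0.3 87.  -1.2] spin -0.06
```

View pics/w1.png

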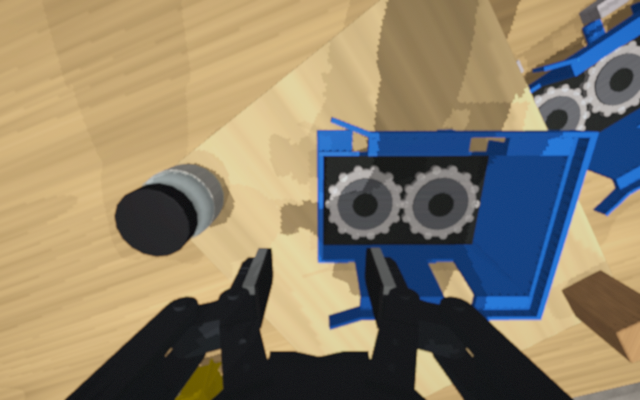

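Run:
```python
from h import *
c=dict(np.load("w1.npz"))
A=ray(c,318,131,.10);B=ray(c,318,261,.10);print(A,B,(A+B)/2,np.degrees(np.arctan2(*(A-B)[1::-1])), np.linalg.norm(A-B))
A=ray(c,597,133,.15);B=ray(c,541,319,.15);print(A,B,(A+B)/2)
W=cloud(c)
print(W[140:250:12,322:330].round(3)[:,:,2])
```

```text
[ 0.42341471 -0.11732333  0.1       ] [ 0.52877881 -0.15511669  0.1       ] [ 0.47609676 -0.13622001  0.1       ] 160.2674455770363 0.11193718106531943
[0.47520729 0.03795358 0.15      ] [ 0.6020629  -0.00637793  0.15      ] [0.5386351  0.01578783 0.15      ]
[[0.078 0.077 0.078 0.078 0.079 0.078 0.078 0.078]
 [0.098 0.099 0.101 0.099 0.099 0.1   0.1   0.099]
 [0.099 0.079 0.081 0.078 0.08  0.079 0.081 0.079]
 [0.1   0.08  0.08  0.079 0.08  0.079 0.081 0.08 ]
 [0.1   0.079 0.081 0.08  0.08  0.081 0.079 0.084]
 [0.1   0.08  0.08  0.081 0.081 0.082 0.082 0.083]
 [0.099 0.08  0.08  0.08  0.08  0.08  0.081 0.08 ]
 [0.1   0.081 0.081 0.081 0.081 0.08  0.081 0.08 ]
 [0.101 0.081 0.08  0.079 0.08  0.08  0.081 0.081]
 [0.099 0.085 0.082 0.085 0.084 0.084 0.084 0.084]]
```

Request:
arm_command(
  deltas=[
    {"tx": 0, "ty": 25, "tz": 0, "spin": 0},
    {"tx": 0, "ty": 50, "tz": 0, "spin": 0},
    {"tx": 0, "ty": 70, "tz": 0, "spin": 0},
    {"tx": 0, "ty": 83, "tz": 0, "spin": 0},
    {"tx": 0, "ty": 87, "tz": 0, "spin": 0},
  ],
)

```text
clock: 2.7
eef_pos: [0.4825, -0.1387, 0.0927]
orientation: [[0.94, -0.001, 0.343], [-0.343, 0.0, 0.94], [-0.001, -1.0, -0.0]]
force: [-0.2, 0.4, 0.1]
gripper_width: 0.0512
```

```bash
python3 go.py 483 -137 91 70.3
python3 - <<'E'
from rig import cams
from h import *
c=cams.read_camera("wrist"); np.savez("w2.npz",**c); cv2.imwrite("pics/w2.png",c["color"][:,:,::-1])
E
```

```text
t 2.7 p [ 482.5 -138.7   92.7] yaw 69.97 q [-25.2  15.1 -21.7  53.3  -0.   -5.2] F [-0.2  0.4  0.1] T [-0.   -0.01 -0.01] w 51.2 y [-0.001  0.    -1.   ]
tx,ty,tz [-0.1  1.7  1.8] spin -0.33
```

View pics/w2.png

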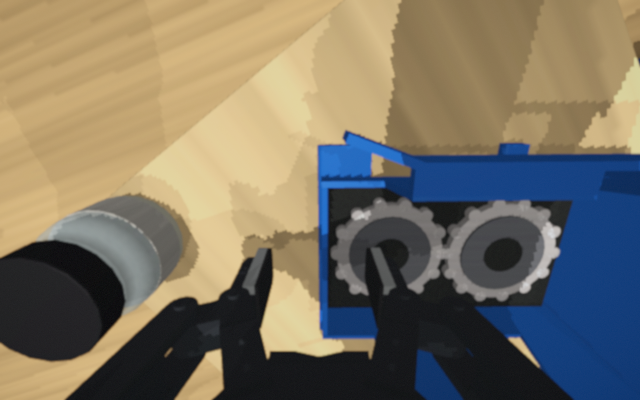

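Request:
arm_command(
  deltas=[
    {"tx": 0, "ty": 1, "tz": 0, "spin": 0},
    {"tx": 0, "ty": 1, "tz": 0, "spin": 0},
    {"tx": 0, "ty": 1, "tz": 0, "spin": 0},
    {"tx": 0, "ty": 1, "tz": 0, "spin": 0},
  ],
  gripper=1,
  force=50,
)

```text
clock: 3.25
eef_pos: [0.4835, -0.1383, 0.0929]
orientation: [[0.94, 0.001, 0.341], [-0.341, 0.0, 0.94], [0.001, -1.0, 0.001]]
force: [1.4, 2.7, 2.5]
gripper_width: 0.0014
```

```bash
python3 go.py
python3 - <<'E'
from rig import cams
from h import *
c=cams.read_camera("top"); np.savez("t3.npz",**c); 
c=cams.read_camera("wrist"); np.savez("w3.npz",**c); cv2.imwrite("pics/w3.png",c["color"][:,:,::-1])
E
```

```text
t 3.25 p [ 483.5 -138.3   92.9] yaw 70.03 q [-25.2  15.  -21.7  53.2   0.1  -5.2] F [1.4 2.7 2.5] T [ 0.63 -0.13  0.05] w 1.4 y [ 0.001  0.    -1.   ]
```

View pics/w3.png

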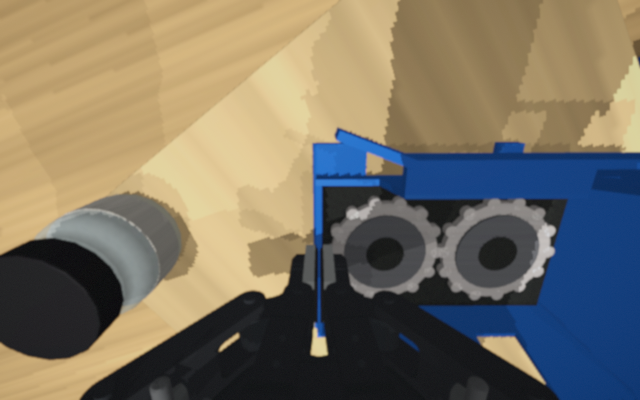

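```bash
cat > rot.py <<'E'
import sys,numpy as np
from rig import arm
# args: end heading after this call
s=arm.state(); R=np.array(s["orientation"]); p=np.array(s["eef_pos"])*1000
h0=np.degrees(np.arctan2(R[1,2],R[0,2]))+180
h0=h0-360 if h0>200 else h0
if h0>0:h0-=360   # -109.7 .. -253.9
print("t",round(s["clock"],2),"p",p.round(1),"h",h0.round(2),"q6",round(s["qpos"][5],1),"F",np.round(s["force"],1),"T",np.round(s["ft_torque"],2),"w",round(s["gripper_width"]*1000,1))
H0,H1=-109.9,-253.9; C0=np.array([509.9,-64]);C1=np.array([552.3,-56.2])
he=float(sys.argv[1]); n=int(sys.argv[2]) if len(sys.argv)>2 else 5
yh=np.radians(h0)
for k in range(1,n+1):
    h=h0+(he-h0)*k/n; f=(h-H0)/(H1-H0); C=C0+f*(C1-C0)
    t=C+78.5*np.array([np.cos(np.radians(h)),np.sin(np.radians(h))])
    d=R.T@np.r_[t-p[:2],0]
    print(k,"tx %.1f tz %.1f spin %.1f"%(d[0],d[2],h0-h))
E
python3 rot.py -139
```

```text
t 3.35 p [ 483.5 -138.3   92.9] h -109.97 q6 -5.2 F [0.4 3.5 3.7] T [ 0.78 -0.11  0.05] w 1.2
1 tx -7.0 tz 1.7 spin 5.8
2 tx -13.3 tz 3.8 spin 11.6
3 tx -19.5 tz 6.6 spin 17.4
4 tx -25.5 tz 10.3 spin 23.2
5 tx -31.1 tz 14.7 spin 29.0
```

Request:
arm_command(
  deltas=[
    {"tx": -6.5, "ty": 0, "tz": 1.5, "spin": 5.5},
    {"tx": -13.3, "ty": 0, "tz": 3.8, "spin": 11.6},
    {"tx": -19.5, "ty": 0, "tz": 6.6, "spin": 17.4},
    {"tx": -25.5, "ty": 0, "tz": 10.3, "spin": 23.2},
    {"tx": -31, "ty": 0, "tz": 14.7, "spin": 29},
  ],
)

```text
clock: 3.98
eef_pos: [0.4591, -0.1153, 0.0929]
orientation: [[0.654, 0.001, 0.757], [-0.757, -0.003, 0.654], [0.003, -1.0, -0.001]]
force: [-0.7, -1.9, 4.0]
gripper_width: 0.0008
```

```bash
python3 rot.py -168;  python3 - <<'E'
from rig import cams
from h import *
c=cams.read_camera("scene"); cv2.imwrite("pics/s4.png",cv2.resize(c["color"][100:310,180:460,::-1],None,fx=2.8,fy=2.8))
c=cams.read_camera("wrist"); cv2.imwrite("pics/w4.png",c["color"][:,:,::-1])
E
```

```text
t 3.98 p [ 459.1 -115.3   92.9] h -139.18 q6 25.4 F [-0.7 -1.9  4. ] T [-0.27  0.16  0.41] w 0.8
1 tx -8.2 tz 2.9 spin 5.8
2 tx -15.1 tz 5.6 spin 11.5
3 tx -21.9 tz 9.1 spin 17.3
4 tx -28.4 tz 13.3 spin 23.1
5 tx -34.7 tz 18.2 spin 28.8
```

View pics/s4.png

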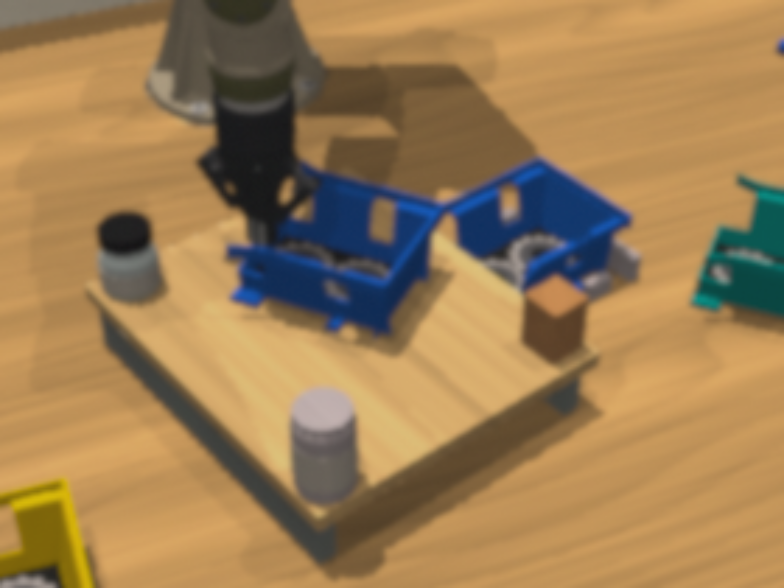

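View pics/w4.png

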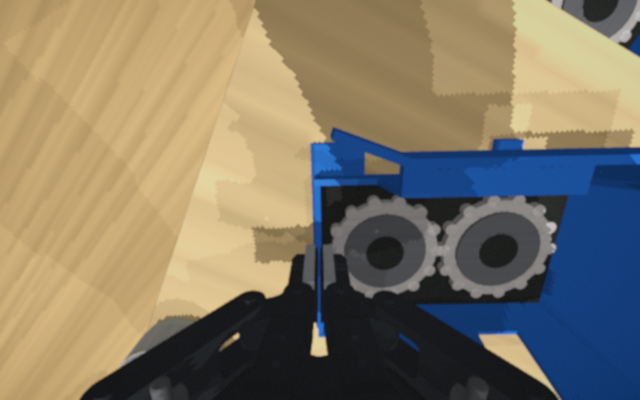

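Request:
arm_command(
  deltas=[
    {"tx": -7, "ty": 0, "tz": 2.5, "spin": 5.5},
    {"tx": -14.5, "ty": 0, "tz": 5.5, "spin": 11.5},
    {"tx": -21.5, "ty": 0, "tz": 9, "spin": 17.3},
    {"tx": -28.4, "ty": 0, "tz": 13.3, "spin": 23},
    {"tx": -34.7, "ty": 0, "tz": 18, "spin": 29},
  ],
)

```text
clock: 4.7
eef_pos: [0.4501, -0.0774, 0.0929]
orientation: [[0.206, 0.001, 0.978], [-0.978, -0.003, 0.206], [0.003, -1.0, -0.0]]
force: [-1.4, -2.2, 5.6]
gripper_width: 0.0011
```

```bash
python3 rot.py -197
```

```text
t 4.7 p [450.1 -77.4  92.9] h -168.08 q6 58.3 F [-1.4 -2.2  5.6] T [-0.47  0.25  0.34] w 1.1
1 tx -8.2 tz 2.3 spin 5.8
2 tx -15.9 tz 5.3 spin 11.6
3 tx -23.6 tz 9.0 spin 17.3
4 tx -31.0 tz 13.4 spin 23.1
5 tx -38.0 tz 18.6 spin 28.9
```

Request:
arm_command(
  deltas=[
    {"tx": -8, "ty": -0.2, "tz": 2.3, "spin": 5.8},
    {"tx": -15.9, "ty": -0.4, "tz": 5.3, "spin": 11.6},
    {"tx": -23.6, "ty": -0.5, "tz": 9, "spin": 17.3},
    {"tx": -31, "ty": -0.5, "tz": 13.4, "spin": 23},
    {"tx": -38, "ty": -0.5, "tz": 18.6, "spin": 29},
  ],
)

```text
clock: 5.32
eef_pos: [0.4595, -0.0359, 0.0928]
orientation: [[-0.294, -0.001, 0.956], [-0.956, -0.002, -0.294], [0.002, -1.0, -0.001]]
force: [-1.8, -1.9, 5.2]
gripper_width: 0.001
```

```bash
python3 rot.py -226
```

```text
t 5.33 p [459.5 -35.9  92.8] h -197.08 q6 92.7 F [-1.8 -1.9  5.2] T [-0.38  0.46  0.31] w 1.0
1 tx -8.7 tz 3.0 spin 5.8
2 tx -17.3 tz 5.7 spin 11.6
3 tx -25.8 tz 9.2 spin 17.4
4 tx -34.0 tz 13.5 spin 23.1
5 tx -41.9 tz 18.5 spin 28.9
```

Request:
arm_command(
  deltas=[
    {"tx": -8.7, "ty": 0, "tz": 3, "spin": 5.8},
    {"tx": -17.3, "ty": 0, "tz": 5.7, "spin": 11.6},
    {"tx": -25.8, "ty": 0, "tz": 9.2, "spin": 17.4},
    {"tx": -34, "ty": 0, "tz": 13.5, "spin": 23.1},
    {"tx": -42, "ty": 0, "tz": 18.5, "spin": 29},
  ],
)

```text
clock: 5.95
eef_pos: [0.4886, -0.0012, 0.0928]
orientation: [[-0.72, -0.003, 0.694], [-0.694, -0.002, -0.72], [0.004, -1.0, -0.0]]
force: [-5.4, -2.5, 8.2]
gripper_width: 0.0012
```

```bash
python3 rot.py -253.9
```

```text
t 5.95 p [488.6  -1.2  92.8] h -226.09 q6 126.6 F [-5.4 -2.5  8.2] T [-0.53  1.11  0.27] w 1.2
1 tx -9.8 tz 2.0 spin 5.6
2 tx -18.7 tz 4.0 spin 11.1
3 tx -27.5 tz 6.7 spin 16.7
4 tx -36.0 tz 10.2 spin 22.2
5 tx -44.3 tz 14.3 spin 27.8
```

Request:
arm_command(
  deltas=[
    {"tx": -9.5, "ty": -0.2, "tz": 2, "spin": 5.6},
    {"tx": -18.7, "ty": -0.3, "tz": 4, "spin": 11.1},
    {"tx": -27.5, "ty": -0.3, "tz": 6.7, "spin": 16.7},
    {"tx": -36, "ty": -0.3, "tz": 10.2, "spin": 22.2},
    {"tx": -44.3, "ty": -0.3, "tz": 14.3, "spin": 27.8},
  ],
)

```text
clock: 6.58
eef_pos: [0.5298, 0.0198, 0.0928]
orientation: [[-0.961, -0.004, 0.278], [-0.278, -0.001, -0.961], [0.004, -1.0, -0.0]]
force: [-6.1, 0.3, 7.9]
gripper_width: 0.0008
```

```bash
python3 go.py;  python3 - <<'E'
from rig import cams
from h import *
for n in ("top","wrist","scene"):
    c=cams.read_camera(n); np.savez(n[0]+"5.npz",**c); cv2.imwrite(f"pics/{n[0]}5.png",c["color"][:,:,::-1])
E
```

```text
t 6.575 p [529.8  19.8  92.8] yaw -73.86 q [-6.500e+00  1.800e+01 -1.750e+01  5.470e+01 -1.000e-01  1.574e+02] F [-6.1  0.3  7.9] T [-0.06  1.28  0.2 ] w 0.8 y [-0.004 -0.001 -1.   ]
```

View pics/t5.png

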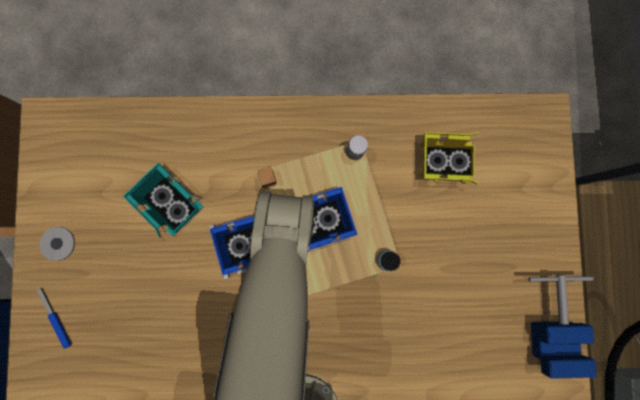

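View pics/w5.png

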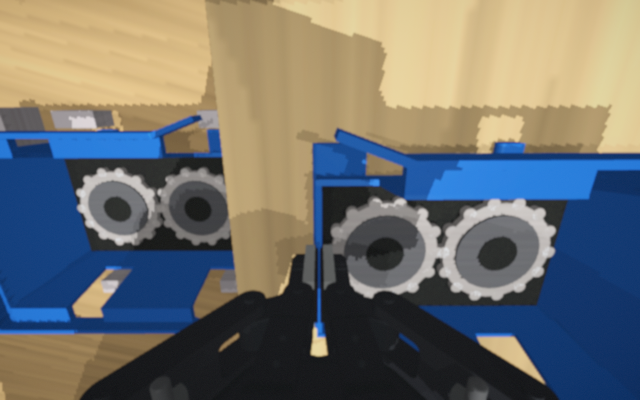

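View pics/s5.png

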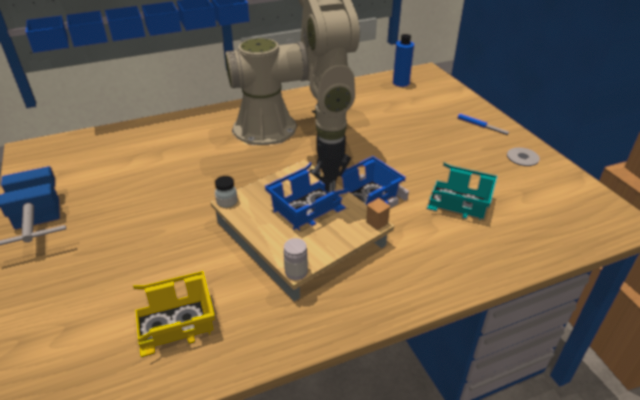

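```bash
cat > dk.py <<'E'
from m import *
a=np.radians(106.12); U=np.array([np.cos(a),np.sin(a)]); X=np.array([U[1],-U[0]]); O=np.array([.5565,-.0706])
def D(P): Q=np.asarray(P)[...,:2]-O; return np.stack([Q@X,Q@U],-1)*1000
E
python3 - <<'E'
from dk import *
for f in ("t5.npz","s5.npz","w5.npz"):
    c=dict(np.load(f)); W=cloud(c); d=D(W); z=W[...,2]
    hsv=cv2.cvtColor(c["color"],cv2.COLOR_RGB2HSV); blue=cv2.inRange(hsv,(105,100,20),(130,255,255))>0
    x,y=d[...,0],d[...,1]
    m=blue&(z>.132)&(z<.158)&(abs(x)<100)&(y>-100)&(y<60)
    m=cv2.morphologyEx(m.astype(np.uint8),cv2.MORPH_OPEN,np.ones((2,2),np.uint8))>0
    print(f,m.sum(), "y lo",np.percentile(y[m],[0,1,3]).round(1))
    for y0 in range(-85,60,20):
        k=m&(y>y0)&(y<y0+20)
        if k.sum()>20: print(y0,np.percentile(x[k],[0,1,99,100]).round(1), k.sum())
    m=blue&(z>.06)&(z<.088)&(abs(x)<100)&(y>160)&(y<330)
    m=cv2.morphologyEx(m.astype(np.uint8),cv2.MORPH_OPEN,np.ones((2,2),np.uint8))>0
    if m.sum()<50: continue
    print("dock y hi",np.percentile(y[m],[97,99,100]).round(1))
    for y0 in range(160,330,20):
        k=m&(y>y0)&(y<y0+20)
        if k.sum()>20: print(y0,np.percentile(x[k],[0,1,99,100]).round(1), k.sum())
E
```

```text
t5.npz 502 y lo [nan nan nan]
-85 [-70.  -69.9  57.5  60.8] 55
-65 [-71.2 -70.3  64.4  64.9] 184
-45 [-71.8 -71.   64.6  64.8] 90
-5 [-72.1 -71.9  63.6  64.2] 65
15 [-72.6 -72.5   3.   52.2] 47
35 [-72.7 -72.4 -56.1 -56. ] 42
dock y hi [nan nan nan]
200 [48.5 48.7 64.6 64.9] 46
220 [-56.6  -8.3  64.5  64.5] 47
240 [-63.1 -62.7  64.4  64.8] 23
260 [-70.9 -69.5  67.6  68.7] 41
280 [-71.4 -70.7  65.2  65.2] 94
300 [-72.  -71.1  63.6  65.2] 222
s5.npz 701 y lo [nan nan nan]
-85 [-60.5 -56.9  69.6  73.4] 177
-65 [-65.6 -65.6  71.4  71.8] 88
-45 [-66.7 -65.9  71.3  71.6] 107
-25 [-65.2 -65.1  72.8  72.9] 32
-5 [-66.3 -65.9  71.7  72.2] 72
15 [-64.  -63.8  70.6  70.6] 101
35 [-65.2 -65.2  71.1  71.4] 93
55 [-67.5 -67.2  68.9  68.9] 25
dock y hi [nan nan nan]
180 [-57.1 -57.   73.   73.5] 50
200 [-63.  -62.2  73.   73.3] 79
220 [-65.9 -65.8  71.9  72.2] 75
240 [-63.  -62.7  72.5  72.6] 36
260 [-65.6 -64.8  72.2  72.4] 44
280 [-64.5 -63.8  72.1  73.4] 81
300 [-64.1 -62.3  70.8  72.7] 218
w5.npz 9205 y lo [nan nan nan]
-65 [-52.9 -52.8  53.7  54.2] 410
-45 [-53.4 -53.1  49.1  50.6] 317
-25 [-53.  -52.6  68.1  68.2] 168
-5 [30.2 31.1 68.1 68.2] 2126
15 [30.6 31.1 68.  68.1] 2782
35 [30.8 52.9 68.  68.1] 2736
55 [52.5 52.8 68.  68.1] 621
dock y hi [nan nan nan]
160 [67.1 67.4 76.3 76.4] 253
180 [-68.3 -65.9  68.5  69. ] 1682
200 [-108.6  -66.9   68.6   68.8] 1930
220 [-68.1 -66.7  68.6  68.7] 1903
240 [-67.1 -66.7  68.7  68.8] 1052
260 [-67.7 -66.7  68.6  68.8] 1280
280 [-68.4 -66.9  41.8  42.5] 1012
300 [-67.6 -66.3  57.3  59. ] 1883
```

Request:
arm_command(
  deltas=[
    {"tx": -0.3, "ty": 0, "tz": -7, "spin": 0},
    {"tx": -0.5, "ty": 0, "tz": -17, "spin": 0},
    {"tx": -0.5, "ty": 0, "tz": -28, "spin": 0},
    {"tx": -0.5, "ty": 0, "tz": -39, "spin": 0},
    {"tx": -0.5, "ty": 0, "tz": -46, "spin": 0},
  ],
  force=30,
)

```text
clock: 7.35
eef_pos: [0.52, 0.0635, 0.093]
orientation: [[-0.96, 0.001, 0.279], [-0.279, -0.003, -0.96], [-0.0, -1.0, 0.003]]
force: [0.8, -4.1, -0.5]
gripper_width: 0.0013
```

```bash
cat > st.py <<'E'
from dk import *
from rig import arm
s=arm.state(); R=np.array(s["orientation"]); p=np.array(s["eef_pos"])
print("t",s["clock"],"deck xy",D(p).round(1),"z",(p[2]*1000).round(1),"yaw",np.degrees(np.arctan2(R[1,2],R[0,2])).round(2),"F",np.round(s["force"],1),"T",np.round(s["ft_torque"],2),"w",round(s["gripper_width"]*1000,1), "FX,FU",np.round([np.dot(s["force"][:2],X),np.dot(s["force"][:2],U)],1))
E
python3 st.py
python3 - <<'E'
from rig import cams
from h import *
c=cams.read_camera("wrist"); cv2.imwrite("pics/w6.png",c["color"][:,:,::-1])
E
```

```text
t 7.35 deck xy [  2.1 139. ] z 93.0 yaw -73.79 F [ 0.8 -4.1 -0.5] T [-0.99 -0.28  0.05] w 1.3 FX,FU [-0.4 -4.2]
```

View pics/w6.png

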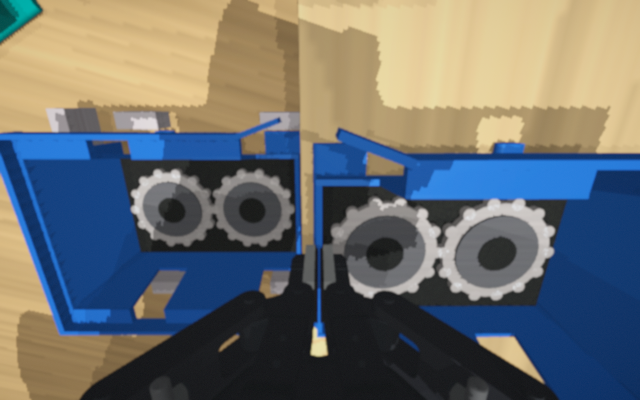

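Request:
arm_command(
  deltas=[
    {"tx": 0.3, "ty": 0, "tz": -6, "spin": 0},
    {"tx": 0.5, "ty": 0, "tz": -14, "spin": 0},
    {"tx": 0.5, "ty": 0, "tz": -22, "spin": 0},
    {"tx": 0.5, "ty": 0, "tz": -30, "spin": 0},
    {"tx": 0.5, "ty": 0, "tz": -36, "spin": 0},
  ],
)

```text
clock: 8.02
eef_pos: [0.5086, 0.0991, 0.0929]
orientation: [[-0.96, -0.0, 0.279], [-0.279, -0.0, -0.96], [0.0, -1.0, 0.0]]
force: [1.4, -3.8, -2.0]
gripper_width: 0.0011
```

```bash
python3 st.py
python3 - <<'E'
from rig import cams
from h import *
c=cams.read_camera("wrist"); np.savez("w7.npz",**c); cv2.imwrite("pics/w7.png",c["color"][:,:,::-1])
c=cams.read_camera("top"); np.savez("t7.npz",**c);
E
python3 st.py; sed -n 1,1p /dev/null
cat > lat.py <<'E'
from dk import *
import sys
for f in sys.argv[1:]:
    c=dict(np.load(f)); W=cloud(c); d=D(W); z=W[...,2]
    hsv=cv2.cvtColor(c["color"],cv2.COLOR_RGB2HSV); blue=cv2.inRange(hsv,(105,100,20),(130,255,255))>0
    x,y=d[...,0],d[...,1]
    for nm,zl,zh in (("loose",.132,.158),("dock",.06,.088)):
      m=blue&(z>zl)&(z<zh)&(abs(x)<100)&(y<330)&(y>(-90 if nm=="loose" else 160))
      m=cv2.morphologyEx(m.astype(np.uint8),cv2.MORPH_OPEN,np.ones((2,2),np.uint8))>0
      if m.sum()<50: continue
      print(f,nm,"y",np.percentile(y[m],[0.5,1,99,99.5]).round(1))
      for y0 in range(-80,330,30):
        k=m&(y>y0)&(y<y0+30)
        if k.sum()>20: print(y0,np.percentile(x[k],[1,5,95,99]).round(1), k.sum())
E
python3 lat.py t7.npz w7.npz
```

```text
t 8.025 deck xy [  1.1 176.4] z 92.9 yaw -73.78 F [ 1.4 -3.8 -2. ] T [-0.87 -0.22  0.  ] w 1.1 FX,FU [ 0.3 -4. ]
t 8.125 deck xy [  1.1 177.1] z 92.9 yaw -73.73 F [ 0.3 -0.8 -1.3] T [-0.23 -0.09  0.04] w 1.2 FX,FU [ 0.  -0.9]
t7.npz loose y [nan nan nan nan]
10 [-70.3 -65.6  61.9  64.5] 238
40 [-71.1 -68.   63.1  64.5] 85
70 [-70.9 -68.2  62.8  64.1] 73
100 [-71.  -67.9  63.1  64.3] 144
130 [-71.2 -68.5  62.5  63.9] 68
w7.npz loose y [nan nan nan nan]
10 [-52.6 -52.   52.5  54.4] 468
40 [-52.4 -52.   54.2  55. ] 379
70 [31.7 53.8 68.4 68.5] 2615
100 [31.6 53.8 68.2 68.4] 4183
130 [53.1 53.8 70.4 72.1] 2918
160 [-7.2 -3.7 76.  76.5] 479
w7.npz dock y [nan nan nan nan]
130 [45.3 46.1 70.8 73. ] 38
160 [-65.2  13.5  72.4  75.4] 2101
190 [12.6 42.  68.6 68.8] 1437
220 [-51.4  41.6  68.5  68.8] 1342
250 [-65.8 -64.6  68.6  68.8] 1386
280 [-65.8 -64.4  66.8  68.7] 4768
310 [-64.3 -57.2  61.7  66.5] 4322
```

View pics/w7.png

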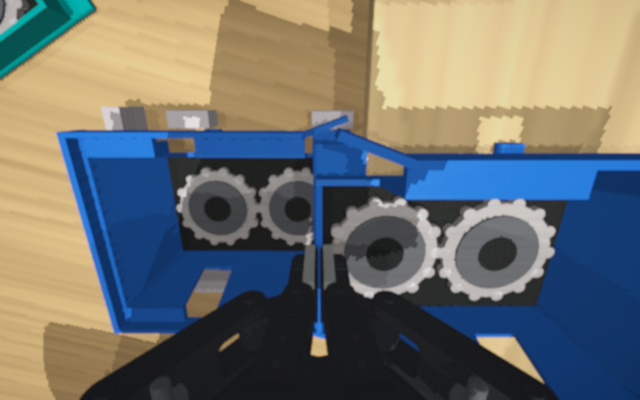

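Request:
arm_command(
  deltas=[
    {"tx": 0, "ty": 0, "tz": -6, "spin": 0},
    {"tx": 0, "ty": 0, "tz": -14, "spin": 0},
    {"tx": 0, "ty": 0, "tz": -22, "spin": 0},
    {"tx": 0, "ty": 0, "tz": -30, "spin": 0},
    {"tx": 0, "ty": 0, "tz": -36, "spin": 0},
  ],
  force=25,
)

```text
clock: 8.75
eef_pos: [0.4984, 0.134, 0.0929]
orientation: [[-0.96, -0.001, 0.279], [-0.279, 0.0, -0.96], [0.0, -1.0, -0.0]]
force: [0.7, -3.2, -3.8]
gripper_width: 0.0009
```

```bash
python3 st.py
```

```text
t 8.75 deck xy [  1.  212.7] z 92.9 yaw -73.77 F [ 0.7 -3.2 -3.8] T [-0.68 -0.2  -0.  ] w 0.9 FX,FU [-0.2 -3.3]
```

Request:
arm_command(
  deltas=[
    {"tx": 0, "ty": 0.5, "tz": -6, "spin": 0},
    {"tx": 0, "ty": 1, "tz": -14, "spin": 0},
    {"tx": 0, "ty": 1.5, "tz": -22, "spin": 0},
    {"tx": 0, "ty": 1.8, "tz": -30, "spin": 0},
    {"tx": 0, "ty": 2, "tz": -38, "spin": 0},
  ],
)

```text
clock: 9.38
eef_pos: [0.4879, 0.1704, 0.091]
orientation: [[-0.96, -0.0, 0.279], [-0.279, -0.0, -0.96], [0.0, -1.0, 0.0]]
force: [1.6, -4.6, -1.3]
gripper_width: 0.001
```

```bash
python3 st.py
python3 - <<'E'
from rig import cams
from h import *
c=cams.read_camera("wrist"); np.savez("w8.npz",**c); cv2.imwrite("pics/w8.png",c["color"][:,:,::-1])
c=cams.read_camera("scene"); np.savez("s8.npz",**c); cv2.imwrite("pics/s8.png",cv2.resize(c["color"][120:290,220:460,::-1],None,fx=3.3,fy=3.3))
E
```

```text
t 9.375 deck xy [  1.  250.5] z 91.0 yaw -73.79 F [ 1.6 -4.6 -1.3] T [-0.87 -0.19 -0.01] w 1.0 FX,FU [ 0.3 -4.9]
```

View pics/w8.png

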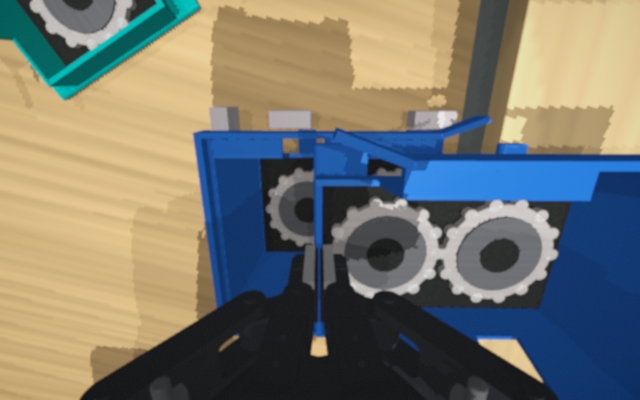

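View pics/s8.png

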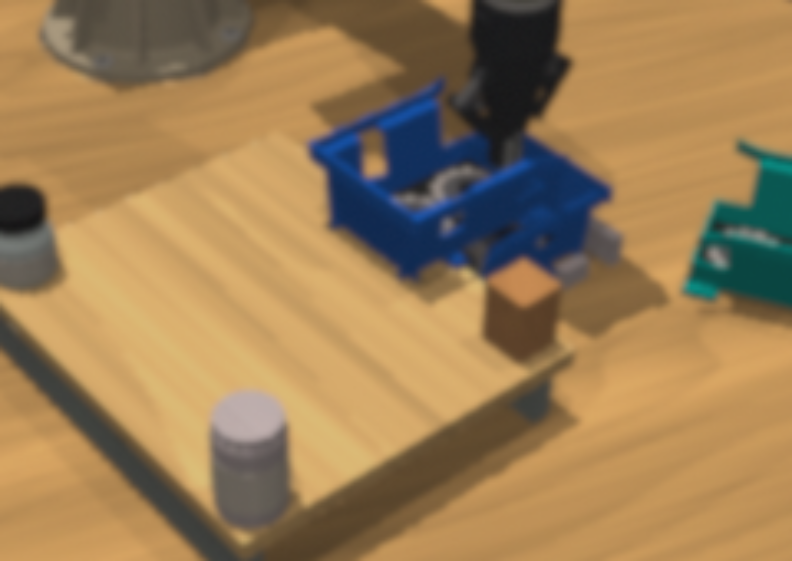

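Request:
arm_command(
  deltas=[
    {"tx": 0, "ty": 0, "tz": -6, "spin": 0},
    {"tx": 0, "ty": 0, "tz": -14, "spin": 0},
    {"tx": 0, "ty": 0, "tz": -22, "spin": 0},
    {"tx": 0, "ty": 0, "tz": -30, "spin": 0},
    {"tx": 0, "ty": 0, "tz": -38, "spin": 0},
  ],
)

```text
clock: 10.1
eef_pos: [0.4774, 0.2068, 0.091]
orientation: [[-0.96, -0.0, 0.279], [-0.279, -0.0, -0.96], [0.0, -1.0, 0.0]]
force: [1.4, -3.7, -2.4]
gripper_width: 0.0012
```

```bash
python3 st.py
python3 - <<'E'
from rig import cams
from h import *
c=cams.read_camera("wrist"); np.savez("w9.npz",**c); cv2.imwrite("pics/w9.png",c["color"][:,:,::-1])
E
```

```text
t 10.1 deck xy [  1.1 288.5] z 91.0 yaw -73.79 F [ 1.4 -3.7 -2.4] T [-0.75 -0.25  0.02] w 1.2 FX,FU [ 0.3 -4. ]
```

View pics/w9.png

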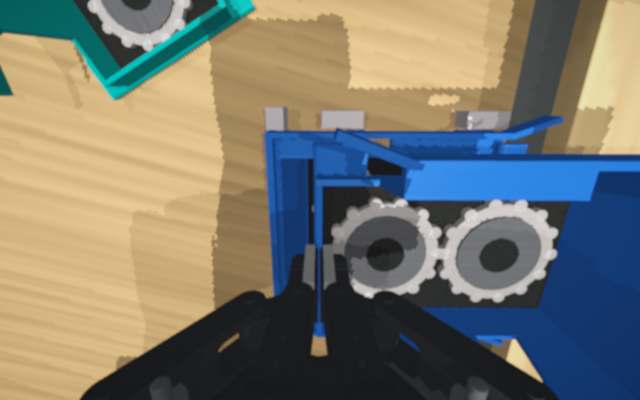

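Request:
arm_command(
  deltas=[
    {"tx": 0, "ty": 0, "tz": -5, "spin": 0},
    {"tx": 0, "ty": 0, "tz": -10, "spin": 0},
    {"tx": 0, "ty": 0, "tz": -14, "spin": 0},
    {"tx": 0, "ty": 0, "tz": -17, "spin": 0},
    {"tx": 0, "ty": 0, "tz": -17, "spin": 0},
  ],
)

```text
clock: 10.78
eef_pos: [0.473, 0.2219, 0.091]
orientation: [[-0.96, -0.001, 0.281], [-0.281, 0.002, -0.96], [0.0, -1.0, -0.002]]
force: [0.3, -1.2, -2.6]
gripper_width: 0.0012
```

```bash
python3 st.py
python3 - <<'E'
from rig import cams
from h import *
c=cams.read_camera("wrist"); np.savez("w10.npz",**c); cv2.imwrite("pics/w10.png",c["color"][:,:,::-1])
c=cams.read_camera("scene"); cv2.imwrite("pics/s10.png",cv2.resize(c["color"][120:290,220:460,::-1],None,fx=3.3,fy=3.3))
E
```

```text
t 10.775 deck xy [  1.  304.1] z 91.0 yaw -73.68 F [ 0.3 -1.2 -2.6] T [-0.39 -0.08  0.02] w 1.2 FX,FU [-0.  -1.2]
```

View pics/w10.png

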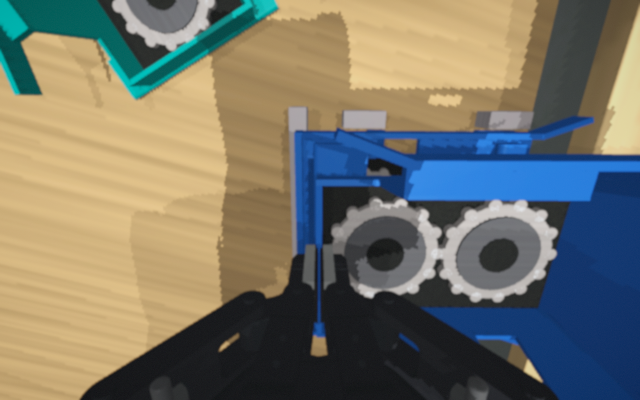

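View pics/s10.png

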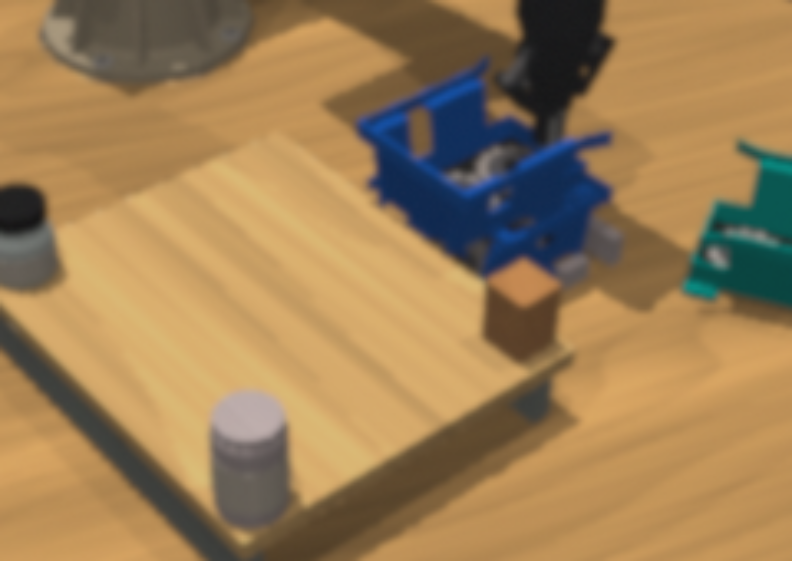

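Run:
```python
from dk import *
c=dict(np.load("w10.npz"))
W=cloud(c);d=D(W)
for v in (165,172,205,215,225):
    print(v,[(int(u),round(d[v,u,1],1),round(W[v,u,2]*1000)) for u in range(286,330,2)])
cv2.imwrite("pics/w10z.png",cv2.resize(c["color"][110:310,260:420,::-1],None,fx=3,fy=3,interpolation=cv2.INTER_CUBIC))
```

```text
165 [(286, np.float64(330.7), 0), (288, np.float64(329.2), 0), (290, np.float64(324.4), 30), (292, np.float64(323.0), 30), (294, np.float64(321.6), 29), (296, np.float64(316.2), 77), (298, np.float64(315.1), 78), (300, np.float64(314.0), 77), (302, np.float64(313.2), 73), (304, np.float64(312.2), 69), (306, np.float64(311.0), 70), (308, np.float64(310.0), 68), (310, np.float64(308.9), 63), (312, np.float64(307.9), 56), (314, np.float64(306.3), 75), (316, np.float64(305.2), 76), (318, np.float64(304.1), 75), (320, np.float64(303.0), 77), (322, np.float64(301.8), 76), (324, np.float64(300.7), 76), (326, np.float64(299.6), 76), (328, np.float64(298.5), 76)]
172 [(286, np.float64(331.0), 0), (288, np.float64(329.4), -1), (290, np.float64(324.5), 30), (292, np.float64(323.0), 30), (294, np.float64(321.6), 30), (296, np.float64(316.2), 78), (298, np.float64(315.0), 79), (300, np.float64(314.1), 78), (302, np.float64(313.2), 74), (304, np.float64(312.3), 69), (306, np.float64(311.1), 69), (308, np.float64(310.0), 67), (310, np.float64(309.0), 62), (312, np.float64(307.9), 56), (314, np.floa
[... 972 characters left out ...]
28.7), 0), (292, np.float64(323.9), 31), (294, np.float64(322.4), 30), (296, np.float64(316.8), 78), (298, np.float64(315.6), 78), (300, np.float64(314.5), 78), (302, np.float64(313.3), 78), (304, np.float64(312.6), 69), (306, np.float64(311.4), 69), (308, np.float64(310.1), 70), (310, np.float64(309.1), 63), (312, np.float64(308.0), 57), (314, np.float64(306.3), 74), (316, np.float64(304.9), 98), (318, np.float64(303.9), 98), (320, np.float64(302.9), 97), (322, np.float64(301.6), 77), (324, np.float64(300.5), 79), (326, np.float64(299.3), 79), (328, np.float64(298.1), 79)]Traceback (most recent call last):
  File "<stdin>", line 5, in <module>
ValueError: cannot convert float NaN to integer
```

Request:
arm_command(
  deltas=[
    {"tx": 0, "ty": 0.2, "tz": -1.5, "spin": 0},
    {"tx": 0, "ty": 0.4, "tz": -3, "spin": 0},
    {"tx": 0, "ty": 0.5, "tz": -4, "spin": 0},
    {"tx": 0, "ty": 0.5, "tz": -5, "spin": 0},
    {"tx": 0, "ty": 0.5, "tz": -5.5, "spin": 0},
  ],
)

```text
clock: 11.5
eef_pos: [0.4729, 0.2234, 0.0909]
orientation: [[-0.959, 0.0, 0.284], [-0.284, 0.002, -0.959], [-0.001, -1.0, -0.001]]
force: [0.2, -5.5, -0.2]
gripper_width: 0.0011
```

```bash
python3 st.py
```

```text
t 11.5 deck xy [  1.3 305.7] z 90.9 yaw -73.51 F [ 0.2 -5.5 -0.2] T [-1.18 -0.14 -0.07] w 1.1 FX,FU [-1.4 -5.4]
```

Request:
arm_command(
  deltas=[
    {"tx": 0, "ty": 0, "tz": 0, "spin": 0},
    {"tx": 0, "ty": 0, "tz": 0, "spin": 0},
  ],
)

```text
clock: 11.75
eef_pos: [0.4729, 0.2234, 0.0909]
orientation: [[-0.959, 0.0, 0.284], [-0.284, 0.002, -0.959], [-0.001, -1.0, -0.002]]
force: [0.4, -5.3, 1.0]
gripper_width: 0.0009
```

```bash
python3 st.py
python3 - <<'E'
from rig import cams
from dk import *
c=cams.read_camera("wrist"); np.savez("w11.npz",**c); cv2.imwrite("pics/w11.png",c["color"][:,:,::-1])
W=cloud(c);d=D(W)
for v in (205,210,215):
    print(v,[(u,float(d[v,u,1].round(1)),float((W[v,u,2]*1000).round())) for u in range(292,326,1)])
c=cams.read_camera("top"); cv2.imwrite("pics/t11.png",cv2.resize(c["color"][180:290,190:340,::-1],None,fx=5,fy=5)); np.savez("t11.npz",**c)
E
```

```text
t 11.75 deck xy [  1.3 305.7] z 90.9 yaw -73.51 F [ 0.4 -5.3  1. ] T [-1.11 -0.15 -0.02] w 0.9 FX,FU [-1.1 -5.2]
205 [(292, 328.3, -1.0), (293, 324.6, 30.0), (294, 323.8, 30.0), (295, 323.1, 30.0), (296, 322.3, 30.0), (297, 321.5, 31.0), (298, 317.2, 78.0), (299, 316.6, 78.0), (300, 316.0, 78.0), (301, 315.4, 79.0), (302, 314.9, 77.0), (303, 314.3, 77.0), (304, 313.7, 78.0), (305, 313.2, 76.0), (306, 312.9, 70.0), (307, 312.3, 70.0), (308, 311.7, 69.0), (309, 311.1, 70.0), (310, 310.5, 70.0), (311, 309.9, 68.0), (312, 309.4, 65.0), (313, 308.8, 61.0), (314, 308.0, 75.0), (315, 307.4, 75.0), (316, 306.6, 98.0), (317, 306.1, 97.0), (318, 305.6, 98.0), (319, 305.1, 97.0), (320, 304.6, 98.0), (321, 304.1, 98.0), (322, 303.3, 78.0), (323, 302.8, 79.0), (324, 302.2, 77.0), (325, 301.6, 78.0)]
210 [(292, 328.3, 0.0), (293, 324.8, 29.0), (294, 323.9, 30.0), (295, 323.2, 29.0), (296, 322.5, 28.0), (297, 321.7, 29.0), (298, 317.2, 78.0), (299, 316.7, 78.0), (300, 316.0, 78.0), (301, 315.5, 78.0), (302, 314.9, 77.0), (303, 314.3, 77.0), (304, 313.7, 78.0), (305, 313.2, 76.0), (306, 313.0, 70.0)
[... 360 characters left out ...]
325, 301.5, 78.0)]
215 [(292, 328.5, -1.0), (293, 324.7, 30.0), (294, 324.0, 30.0), (295, 323.3, 29.0), (296, 322.5, 29.0), (297, 321.6, 31.0), (298, 321.0, 29.0), (299, 316.6, 78.0), (300, 316.1, 78.0), (301, 315.5, 78.0), (302, 315.0, 77.0), (303, 314.4, 77.0), (304, 313.7, 79.0), (305, 313.2, 78.0), (306, 312.9, 71.0), (307, 312.3, 70.0), (308, 311.7, 70.0), (309, 311.1, 70.0), (310, 310.5, 69.0), (311, 309.9, 69.0), (312, 309.4, 65.0), (313, 308.8, 62.0), (314, 308.0, 75.0), (315, 307.4, 76.0), (316, 306.6, 97.0), (317, nan, nan), (318, 305.6, 97.0), (319, 305.1, 98.0), (320, 304.5, 97.0), (321, 304.0, 99.0), (322, 303.2, 76.0), (323, 302.7, 77.0), (324, 302.1, 78.0), (325, 301.5, 78.0)]
```

View pics/w11.png

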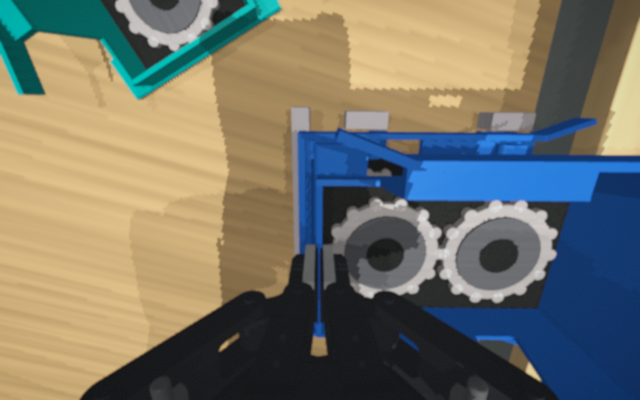

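View pics/t11.png

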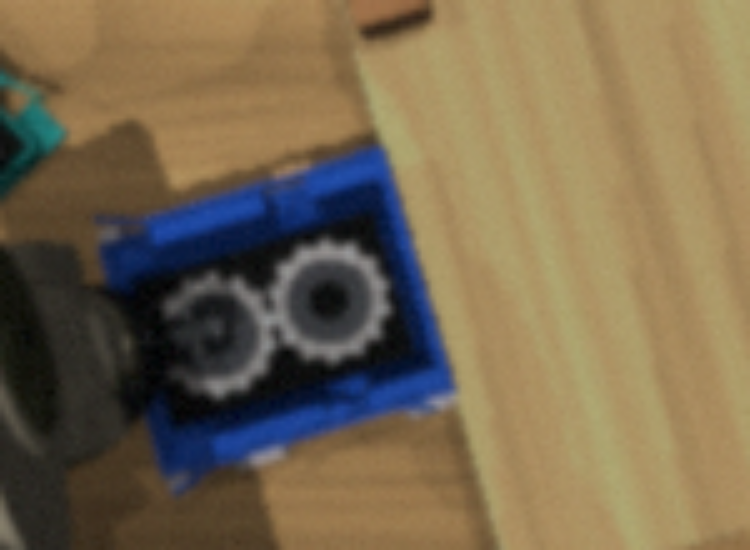

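```bash
python3 go.py
```

```text
t 11.85 p [472.9 223.4  90.9] yaw -73.51 q [ 1.64e+01  1.72e+01 -1.90e+01  5.38e+01  1.00e-01  1.80e+02] F [ 1.5 -5.3  0.4] T [-1.08 -0.16 -0.09] w 1.0 y [ 0.     0.002 -1.   ]
```

Request:
arm_command(
  deltas=[
    {"tx": 0, "ty": 0, "tz": 2, "spin": 0},
    {"tx": 0, "ty": 0, "tz": 3, "spin": 0},
    {"tx": 0, "ty": 0, "tz": 3, "spin": 0},
    {"tx": 0, "ty": -8, "tz": 3, "spin": 0},
  ],
  gripper=0.5,
)

```text
clock: 12.35
eef_pos: [0.4728, 0.2213, 0.0984]
orientation: [[-0.959, -0.002, 0.285], [-0.285, 0.003, -0.959], [0.001, -1.0, -0.003]]
force: [-0.2, 0.1, -1.2]
gripper_width: 0.0428
```

```bash
python3 go.py 472 223 170 0; python3 st.py
```

```text
t 12.35 p [472.8 221.3  98.4] yaw -73.46 q [ 16.2  16.8 -18.4  54.9   0.2 179.6] F [-0.2  0.1 -1.2] T [ 0.03 -0.02 -0.01] w 42.8 y [-0.002  0.003 -1.   ]
tx,ty,tz [  0.3 -71.6  -2.1] spin -73.46
t 12.35 deck xy [  0.6 303.6] z 98.4 yaw -73.46 F [-0.2  0.1 -1.2] T [ 0.03 -0.02 -0.01] w 42.8 FX,FU [-0.2  0.1]
```

Request:
arm_command(
  deltas=[
    {"tx": 0, "ty": -20, "tz": 0, "spin": 0},
    {"tx": 0, "ty": -45, "tz": 2, "spin": 0},
    {"tx": 0, "ty": -62, "tz": 6, "spin": -8},
    {"tx": 0, "ty": -62, "tz": 12, "spin": -18},
    {"tx": 0, "ty": -62, "tz": 18, "spin": -28},
  ],
  gripper=1,
)

```text
clock: 12.98
eef_pos: [0.4789, 0.2039, 0.1615]
orientation: [[-0.709, 0.0, 0.706], [-0.706, 0.004, -0.709], [-0.003, -1.0, -0.002]]
force: [1.1, -0.3, 0.5]
gripper_width: -0.0001
```

```bash
cat > gd.py <<'E'
import sys
from dk import *
from rig import arm
s=arm.state(); R=np.array(s["orientation"]); p=np.array(s["eef_pos"])
x,y,z,yw=map(float,sys.argv[1:5])
t=np.r_[O+(x*X+y*U)/1000,z/1000]; yaw=np.degrees(np.arctan2(R[1,2],R[0,2]))
print("target",t.round(4),"tx,ty,tz",((R.T@(t-p))*1000).round(1),"spin",(-((yw-yaw+180)%360-180)).round(2),"now",D(p).round(1),"w",s["gripper_width"],"q6",round(s["qpos"][5],1),"z",p[2].round(4))
E
python3 gd.py 0 285 150 16.1
```

```text
target [0.4774 0.2032 0.15  ] tx,ty,tz [ 1.6 11.5 -0.5] spin -61.22 now [  1.6 285.3] w -0.0001048773548411373 q6 149.2 z 0.1615
```

Request:
arm_command(
  deltas=[
    {"tx": 0, "ty": 0, "tz": 0, "spin": -10},
    {"tx": 0, "ty": 0, "tz": 0, "spin": -20},
    {"tx": 0, "ty": 0, "tz": 0, "spin": -30},
    {"tx": 0, "ty": 0, "tz": 0, "spin": -40},
    {"tx": 0, "ty": 0, "tz": 0, "spin": -50},
  ],
)

```text
clock: 13.6
eef_pos: [0.4786, 0.204, 0.1611]
orientation: [[0.085, -0.0, 0.996], [-0.996, 0.003, 0.085], [-0.003, -1.0, -0.0]]
force: [0.2, -0.1, -0.2]
gripper_width: -0.0001
```

Request:
arm_command(
  deltas=[
    {"tx": 0, "ty": 0, "tz": 0, "spin": -8},
    {"tx": 0, "ty": 0, "tz": 0, "spin": -11},
    {"tx": 0, "ty": 0, "tz": 0, "spin": -11},
  ],
)

```text
clock: 13.98
eef_pos: [0.4786, 0.2039, 0.161]
orientation: [[0.267, -0.0, 0.964], [-0.964, 0.003, 0.267], [-0.003, -1.0, 0.0]]
force: [-0.7, 0.7, -0.2]
gripper_width: -0.0
```

```bash
python3 gd.py 0.5 284 89 16.1
python3 - <<'E'
from rig import cams
from dk import *
c=cams.read_camera("wrist"); np.savez("w12.npz",**c); cv2.imwrite("pics/w12.png",c["color"][:,:,::-1])
E
```

```text
target [0.4781 0.2024 0.089 ] tx,ty,tz [ 1.6 72.  -0.9] spin -0.59 now [  1.4 285.4] w -3.2882878692973825e-05 q6 88.6 z 0.161
```

View pics/w12.png

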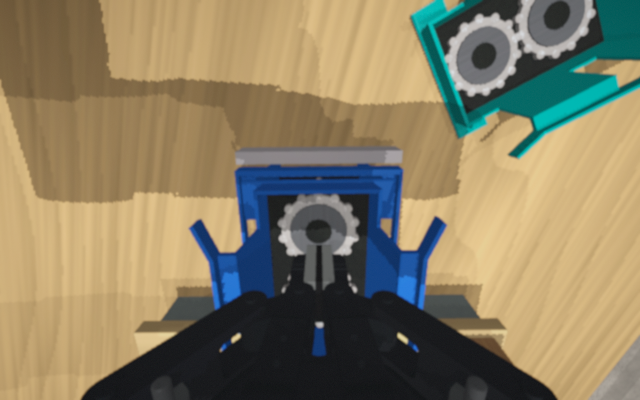

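Request:
arm_command(
  deltas=[
    {"tx": 1.5, "ty": 25, "tz": -0.5, "spin": -0.5},
    {"tx": 1.5, "ty": 48, "tz": -0.5, "spin": -0.5},
    {"tx": 1.5, "ty": 64, "tz": -0.5, "spin": -0.5},
    {"tx": 1.5, "ty": 70, "tz": -0.5, "spin": -0.5},
    {"tx": 1.5, "ty": 72, "tz": -0.5, "spin": -0.5},
  ],
)

```text
clock: 14.65
eef_pos: [0.4784, 0.2025, 0.0886]
orientation: [[0.276, -0.001, 0.961], [-0.961, 0.003, 0.276], [-0.003, -1.0, -0.0]]
force: [0.5, -0.3, 0.2]
gripper_width: 0.0001
```

```bash
python3 st.py
python3 - <<'E'
from rig import cams
from dk import *
c=cams.read_camera("wrist"); np.savez("w13.npz",**c); cv2.imwrite("pics/w13.png",c["color"][:,:,::-1])
E
python3 st.py
```

```text
t 14.65 deck xy [  0.8 284. ] z 88.6 yaw 16.02 F [ 0.5 -0.3  0.2] T [ 0.05  0.01 -0.05] w 0.1 FX,FU [ 0.4 -0.4]
t 14.7 deck xy [  1. 284.] z 88.7 yaw 16.02 F [0.8 0.1 1.1] T [ 0.01 -0.03  0.03] w -0.1 FX,FU [ 0.8 -0.1]
```

View pics/w13.png

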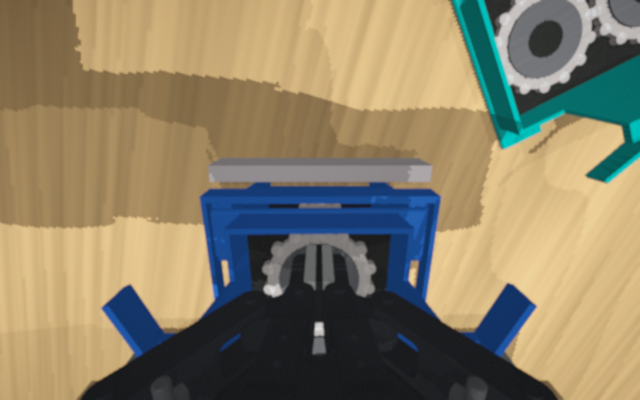

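Request:
arm_command(
  deltas=[
    {"tx": -2, "ty": 0, "tz": 0, "spin": 0},
    {"tx": -4, "ty": 0, "tz": 0, "spin": 0},
    {"tx": -6, "ty": 0, "tz": 0, "spin": 0},
    {"tx": -8, "ty": 0, "tz": 0, "spin": 0},
    {"tx": -9.5, "ty": 0, "tz": 0, "spin": 0},
  ],
)

```text
clock: 15.32
eef_pos: [0.4758, 0.2114, 0.0886]
orientation: [[0.276, -0.001, 0.961], [-0.961, 0.002, 0.276], [-0.002, -1.0, 0.0]]
force: [0.9, -3.4, 0.8]
gripper_width: -0.0003
```

```bash
python3 st.py
```

```text
t 15.325 deck xy [  0.8 293.3] z 88.6 yaw 16.03 F [ 0.9 -3.4  0.8] T [-0.72 -0.18  0.07] w -0.3 FX,FU [-0.  -3.5]
```

In contact, with a 3.5 N sliding load. I'll keep advancing in small steps.

Request:
arm_command(
  deltas=[
    {"tx": -0.8, "ty": 0, "tz": 0, "spin": 0},
    {"tx": -1.6, "ty": 0, "tz": 0, "spin": 0},
    {"tx": -2.4, "ty": 0, "tz": 0, "spin": 0},
    {"tx": -3, "ty": 0, "tz": 0, "spin": 0},
  ],
)

```text
clock: 15.82
eef_pos: [0.4754, 0.2133, 0.0886]
orientation: [[0.275, 0.0, 0.961], [-0.961, 0.001, 0.275], [-0.001, -1.0, 0.0]]
force: [1.4, -6.9, 1.0]
gripper_width: 0.0002
```

```bash
cat > gap.py <<'E'
from rig import cams
from dk import *
import sys
n=sys.argv[1]
c=cams.read_camera("wrist"); np.savez(n+".npz",**c); cv2.imwrite(f"pics/{n}.png",c["color"][:,:,::-1])
W=cloud(c);d=D(W)
for u in (280,300,345):
    print(u,[(v,float(d[v,u,1].round(1)),float((W[v,u,2]*1000).round())) for v in range(186,240,1) if 302<d[v,u,1]<320])
E
python3 st.py; python3 gap.py w14; python3 st.py
```

```text
t 15.825 deck xy [  0.9 295.3] z 88.6 yaw 15.98 F [ 1.4 -6.9  1. ] T [-1.24 -0.36  0.03] w 0.2 FX,FU [-0.6 -7. ]
280 [(187, 319.5, 29.0), (188, 318.9, 30.0), (189, 318.4, 30.0), (190, 317.4, 30.0), (191, 316.7, 30.0), (192, 315.7, 29.0), (193, 315.4, 31.0), (194, 314.0, 28.0), (195, 313.6, 30.0), (196, 312.7, 29.0), (197, 302.5, 1.0), (199, 302.0, 5.0), (200, 302.8, 10.0), (201, 303.5, 14.0), (202, 304.0, 18.0), (203, 305.3, 24.0), (204, 305.7, 27.0), (205, 306.9, 33.0), (206, 317.1, 63.0), (207, 317.3, 65.0), (208, 316.9, 66.0), (209, 317.2, 68.0), (210, 317.1, 70.0), (211, 317.1, 72.0), (212, 317.2, 73.0), (213, 317.1, 75.0), (214, 316.8, 76.0), (215, 317.0, 78.0), (216, 316.6, 78.0), (217, 315.8, 78.0), (218, 314.9, 77.0), (219, 314.8, 78.0), (220, 314.2, 78.0), (221, 313.4, 78.0), (222, 310.1, 72.0), (223, 310.2, 74.0), (224, 309.8, 74.0), (225, 309.5, 75.0), (226, 309.3, 76.0), (227, 307.8, 74.0), (228, 307.7, 75.0), (229, 308.1, 78.0), (230, 308.2, 79.0), (231, 308.8, 82.0), (232, 308.5, 83.0), (233, 308.1, 83.0), (234, 308.1, 84.0), (235, 308.2, 86.0), (236, 308.7, 88.0), (237
[... 1517 characters left out ...]
70.0), (211, 317.2, 72.0), (212, 317.0, 73.0), (213, 317.1, 75.0), (214, 317.5, 77.0), (215, 317.3, 79.0), (216, 316.8, 79.0), (217, 315.6, 78.0), (218, 315.3, 78.0), (219, 314.7, 78.0), (220, 313.7, 77.0), (221, 313.2, 78.0), (222, 310.8, 74.0), (223, 310.0, 73.0), (224, 310.3, 75.0), (225, 309.5, 75.0), (226, 309.2, 76.0), (227, 309.0, 77.0), (228, 308.5, 77.0), (229, 309.0, 80.0), (230, 308.4, 80.0), (231, 308.6, 82.0), (232, 308.1, 82.0), (233, 308.6, 84.0), (234, 308.8, 86.0), (235, 308.5, 87.0), (236, 309.0, 89.0), (237, 308.6, 89.0), (238, 308.2, 90.0), (239, 308.4, 91.0)]
t 15.875 deck xy [  0.9 295.4] z 88.7 yaw 15.98 F [ 1.6 -6.   0.4] T [-1.15 -0.33 -0.  ] w -0.1 FX,FU [-0.1 -6.2]
```

View pics/w14.png

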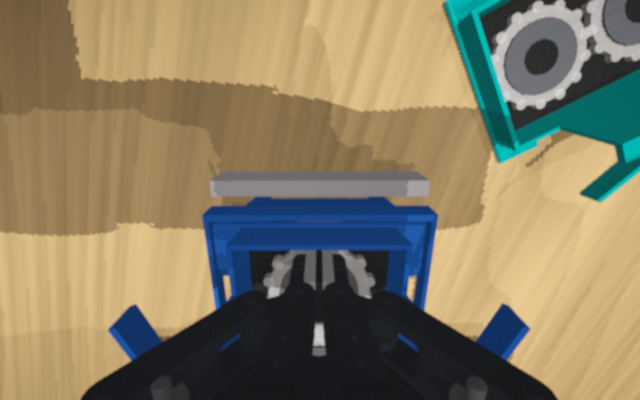

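Request:
arm_command(
  deltas=[
    {"tx": -0.7, "ty": 0, "tz": 0, "spin": 0},
    {"tx": -1.4, "ty": 0, "tz": 0, "spin": 0},
    {"tx": -2, "ty": 0, "tz": 0, "spin": 0},
  ],
)

```text
clock: 16.25
eef_pos: [0.4749, 0.2151, 0.0886]
orientation: [[0.275, 0.0, 0.961], [-0.961, 0.0, 0.275], [-0.0, -1.0, 0.0]]
force: [2.2, -8.0, -0.0]
gripper_width: -0.0001
```

```bash
python3 st.py
```

```text
t 16.25 deck xy [  1.  297.1] z 88.6 yaw 15.97 F [ 2.2 -8.  -0. ] T [-1.55 -0.47 -0.03] w -0.1 FX,FU [-0.1 -8.3]
```

Request:
arm_command(
  deltas=[
    {"tx": -0.5, "ty": 0, "tz": 0, "spin": 0},
    {"tx": -1, "ty": 0, "tz": 0, "spin": 0},
    {"tx": -1.5, "ty": 0, "tz": 0, "spin": 0},
  ],
)

```text
clock: 16.62
eef_pos: [0.4747, 0.216, 0.0887]
orientation: [[0.275, 0.001, 0.961], [-0.961, -0.001, 0.275], [0.001, -1.0, 0.0]]
force: [2.8, -9.3, 1.7]
gripper_width: 0.0003
```

```bash
python3 st.py; python3 gap.py w15
```

```text
t 16.625 deck xy [  1.  298.1] z 88.7 yaw 15.95 F [ 2.8 -9.3  1.7] T [-1.89 -0.46  0.01] w 0.3 FX,FU [ 0.1 -9.7]
280 [(191, 319.4, 30.0), (192, 318.5, 29.0), (193, 317.8, 30.0), (194, 316.9, 29.0), (195, 316.7, 31.0), (196, 315.4, 30.0), (197, 314.7, 30.0), (198, 314.0, 30.0), (199, 313.1, 30.0), (200, 302.2, 0.0), (202, 302.2, 5.0), (203, 302.8, 9.0), (204, 303.2, 13.0), (205, 304.2, 18.0), (206, 304.8, 22.0), (207, 305.9, 27.0), (208, 306.4, 31.0), (209, 307.2, 35.0), (210, 317.0, 63.0), (211, 317.1, 64.0), (212, 317.3, 67.0), (213, 317.2, 68.0), (214, 317.4, 70.0), (215, 317.3, 72.0), (216, 317.4, 73.0), (217, 317.1, 74.0), (218, 317.4, 77.0), (219, 317.3, 78.0), (220, 316.4, 77.0), (221, 316.6, 79.0), (222, 315.7, 78.0), (223, 315.0, 78.0), (224, 314.7, 79.0), (225, 313.2, 77.0), (226, 312.2, 76.0), (227, 310.7, 74.0), (228, 310.5, 75.0), (229, 311.3, 79.0), (230, 310.9, 79.0), (231, 311.8, 82.0), (232, 311.1, 82.0), (233, 311.4, 84.0), (234, 311.4, 85.0), (235, 310.7, 85.0), (236, 311.3, 88.0), (237, 311.2, 89.0), (238, 311.2, 90.0), (239, 310.7, 90.0)]
300 [(190, 319.9, 29.0), 
[... 1084 characters left out ...]
 (204, 303.7, 15.0), (205, 304.4, 19.0), (207, 305.5, 26.0), (208, 306.4, 31.0), (209, 306.7, 34.0), (210, 317.3, 64.0), (211, 317.2, 65.0), (212, 317.1, 66.0), (213, 316.9, 68.0), (214, 317.3, 70.0), (215, 317.0, 71.0), (216, 317.5, 74.0), (217, 316.7, 73.0), (218, 317.2, 76.0), (219, 316.9, 77.0), (220, 316.9, 79.0), (221, 315.9, 78.0), (222, 315.4, 78.0), (223, 314.7, 78.0), (224, 313.9, 77.0), (225, 313.4, 78.0), (226, 311.4, 75.0), (227, 311.3, 76.0), (228, 311.3, 77.0), (229, 310.8, 78.0), (230, 311.1, 80.0), (231, 311.7, 82.0), (232, 311.6, 83.0), (233, 311.2, 84.0), (234, 311.2, 85.0), (235, 311.2, 86.0), (236, 311.5, 88.0), (237, 310.8, 88.0), (238, 311.0, 90.0), (239, 310.9, 91.0)]
```

Request:
arm_command(
  deltas=[
    {"tx": -0.5, "ty": 0, "tz": 0, "spin": 0},
    {"tx": -1.2, "ty": 0, "tz": 0, "spin": 0},
    {"tx": -1.2, "ty": 0, "tz": 0, "spin": 0},
  ],
)

```text
clock: 17.05
eef_pos: [0.4747, 0.2161, 0.0887]
orientation: [[0.274, 0.001, 0.962], [-0.962, -0.003, 0.274], [0.003, -1.0, 0.0]]
force: [2.0, -11.9, 2.3]
gripper_width: 0.0002
```

```bash
python3 st.py; python3 gap.py w16 | cut -c 1-2000 | tail -1
python3 - <<'E'
from rig import cams
from h import *
c=cams.read_camera("scene"); cv2.imwrite("pics/s16.png",cv2.resize(c["color"][120:290,220:460,::-1],None,fx=3.3,fy=3.3))
E
```

```text
t 17.05 deck xy [  1.  298.1] z 88.7 yaw 15.91 F [  2.  -11.9   2.3] T [-2.48 -0.57 -0.01] w 0.2 FX,FU [ -1.4 -12. ]
345 [(191, 319.5, 31.0), (192, 318.3, 29.0), (193, 317.8, 30.0), (194, 316.8, 29.0), (195, 316.3, 30.0), (196, 315.2, 29.0), (197, 314.6, 30.0), (198, 313.7, 29.0), (199, 313.1, 30.0), (203, 302.6, 9.0), (204, 304.0, 16.0), (205, 304.7, 20.0), (206, 305.3, 24.0), (207, 305.9, 28.0), (208, 306.5, 31.0), (209, 307.0, 35.0), (210, 317.3, 63.0), (211, 317.1, 64.0), (212, 317.4, 67.0), (213, 317.5, 69.0), (214, 317.3, 70.0), (215, 317.0, 71.0), (216, 317.1, 73.0), (217, 317.2, 74.0), (218, 317.3, 76.0), (219, 317.3, 78.0), (220, 316.8, 78.0), (221, 316.4, 79.0), (222, 315.5, 78.0), (223, 314.7, 78.0), (224, 314.3, 78.0), (225, 313.3, 77.0), (226, 311.9, 76.0), (227, 311.4, 76.0), (228, 311.2, 77.0), (229, 311.1, 78.0), (230, 311.2, 80.0), (231, 311.3, 81.0), (232, 311.4, 83.0), (233, 311.4, 84.0), (234, 311.1, 85.0), (235, 311.6, 87.0), (236, 311.2, 87.0), (237, 311.6, 89.0), (238, 311.8, 91.0), (239, 311.4, 91.0)]
```

View pics/s16.png

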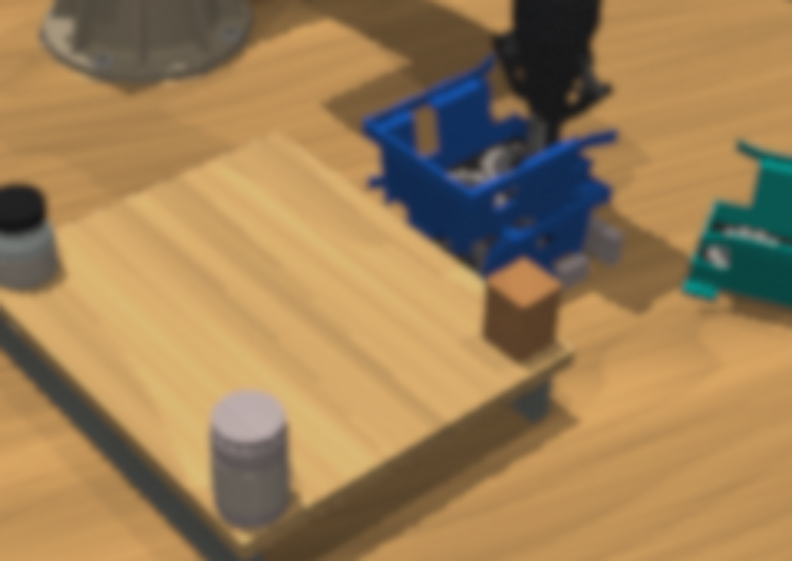

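Request:
arm_command(
  deltas=[
    {"tx": 4, "ty": 0, "tz": 0, "spin": 0},
    {"tx": 10, "ty": 0, "tz": 0, "spin": 0},
    {"tx": 10, "ty": -20, "tz": 0, "spin": 0},
    {"tx": 10, "ty": -60, "tz": 0, "spin": 0},
    {"tx": 10, "ty": -100, "tz": 0, "spin": 0},
  ],
)

```text
clock: 17.77
eef_pos: [0.4759, 0.2092, 0.1892]
orientation: [[0.277, -0.002, 0.961], [-0.961, 0.004, 0.277], [-0.004, -1.0, -0.001]]
force: [0.9, -0.2, -0.0]
gripper_width: 0.0001
```

```bash
python3 st.py; python3 gap.py w17 >/dev/null
python3 - <<'E'
from rig import cams
from dk import *
for n in ("top","scene","wrist"):
    c=cams.read_camera(n); np.savez(n[0]+"17.npz",**c)
    W=cloud(c);d=D(W);z=W[...,2]*1000;x,y=d[...,0],d[...,1]
    hsv=cv2.cvtColor(c["color"],cv2.COLOR_RGB2HSV); blue=cv2.inRange(hsv,(105,100,20),(130,255,255))>0
    m=blue&(abs(x)<80)&(z>134)&(z<146)
    for y0 in range(140,290,20):
        for sg in (-1,1):
            k=m&(y>y0)&(y<y0+20)&(sg*x>52)&(sg*x<64)
            if k.sum()>5: print(n,y0,sg,k.sum(),np.median(z[k]).round(1),end=" | ")
    print()
c=dict(np.load("t17.npz"))
cv2.imwrite("pics/t17.png",c["color"][:,:,::-1]); cv2.imwrite("pics/w17.png",np.load("w17.npz")["color"][:,:,::-1])
E
```

```text
t 17.775 deck xy [  0.3 291.2] z 189.2 yaw 16.06 F [ 0.9 -0.2 -0. ] T [ 0.   -0.08 -0.02] w 0.1 FX,FU [ 0.8 -0.4]
top 140 -1 14 142.0 | top 140 1 14 142.2 | top 160 -1 34 141.9 | top 160 1 32 141.4 | top 180 -1 20 142.1 | top 180 1 23 142.5 | top 220 -1 33 141.5 | top 220 1 37 141.1 | top 240 -1 28 141.8 | top 240 1 33 141.9 | top 260 -1 36 141.7 | top 260 1 33 142.2 | 
scene 140 1 12 139.1 | scene 160 -1 24 141.9 | scene 160 1 9 142.2 | scene 180 -1 17 141.7 | scene 180 1 6 143.2 | scene 200 -1 8 142.1 | scene 220 -1 21 142.2 | scene 220 1 9 140.6 | scene 240 -1 21 141.8 | scene 240 1 7 142.4 | scene 260 -1 13 141.8 | 
wrist 220 -1 171 139.9 | wrist 220 1 156 139.8 | wrist 240 -1 367 139.9 | wrist 240 1 376 139.8 | wrist 260 -1 419 140.0 | wrist 260 1 425 139.8 | wrist 280 -1 15 138.5 | wrist 280 1 12 138.4 |
```

View pics/t17.png

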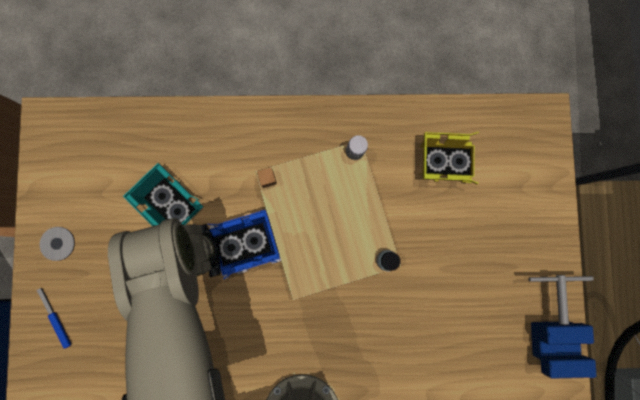

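View pics/w17.png

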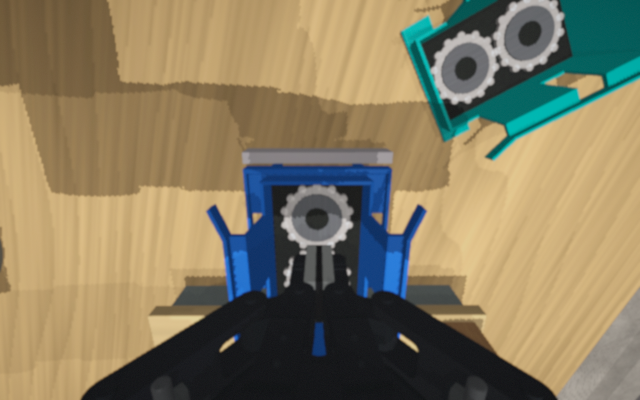

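Request:
arm_command(
  deltas=[
    {"tx": 0, "ty": -20, "tz": 0, "spin": 0},
    {"tx": 0, "ty": -40, "tz": 0, "spin": 0},
    {"tx": 0, "ty": -40, "tz": 0, "spin": 0},
  ],
)

```text
clock: 18.35
eef_pos: [0.4767, 0.2091, 0.2284]
orientation: [[0.276, -0.0, 0.961], [-0.961, 0.003, 0.276], [-0.003, -1.0, 0.0]]
force: [-0.2, 1.0, 0.2]
gripper_width: 0.0003
```

Run:
```python
from rig import cams
from dk import *
c=cams.read_camera("wrist"); W=cloud(c);d=D(W);z=W[...,2]*1000
hsv=cv2.cvtColor(c["color"],cv2.COLOR_RGB2HSV); blue=cv2.inRange(hsv,(105,100,20),(130,255,255))>0
y=d[...,1];x=d[...,0]
k=blue&(z>76)&(z<80)&(abs(x)<30)&(y>312); print("lip y",np.percentile(y[k],[5,95]).round(1))
k=blue&(z>84)&(z<99)&(abs(x)<30)&(y>300); print("front y",np.percentile(y[k],[5,50,95]).round(1))
k=blue&(z>132)&(z<150)&(abs(x)<71)&(y>200)&(y<270); print("loose x",np.percentile(x[k],[.5,99.5]).round(1))
k=blue&(z>66)&(z<80)&(abs(x)<72)&(y>290)&(y<319); print("dock x",np.percentile(x[k],[.5,99.5]).round(1))
c=cams.read_camera("top")
from m2 import meas
try: meas(c)
except Exception as e: print(e)
```

```text
lip y [313.4 316.9]
front y [307.9 310.8 311.1]
loose x [-67.3  68.1]
dock x [-65.7  67.9]
loose 0 nan
OpenCV(4.12.0) /io/opencv/modules/imgproc/src/convhull.cpp:143: error: (-215:Assertion failed) total >= 0 && (depth == CV_32F || depth == CV_32S) in function 'convexHull'
  return _methods._mean(a, axis=axis, dtype=dtype,
  ret = ret.dtype.type(ret / rcount)
```

```bash
python3 gd.py 0.5 290 89 16.1
```

```text
target [0.4765 0.2081 0.089 ] tx,ty,tz [  1.3 138.    0.7] spin -0.06 now [1.000e-01 2.909e+02] w -0.00012650617128379755 q6 88.7 z 0.227
```

Request:
arm_command(
  deltas=[
    {"tx": 1, "ty": 40, "tz": 0.5, "spin": 0},
    {"tx": 1, "ty": 80, "tz": 0.5, "spin": 0},
    {"tx": 1, "ty": 115, "tz": 0.5, "spin": 0},
    {"tx": 1, "ty": 132, "tz": 0.5, "spin": 0},
    {"tx": 1, "ty": 139, "tz": 0.5, "spin": 0},
  ],
)

```text
clock: 19.08
eef_pos: [0.4751, 0.208, 0.0869]
orientation: [[0.276, -0.005, 0.961], [-0.961, 0.002, 0.276], [-0.003, -1.0, -0.005]]
force: [-0.6, -0.4, -0.1]
gripper_width: 0.0003
```

Request:
arm_command(
  deltas=[
    {"tx": -2, "ty": 0, "tz": 0, "spin": 0},
    {"tx": -4, "ty": 0, "tz": 0, "spin": 0},
    {"tx": -6, "ty": 0, "tz": 0, "spin": 0},
    {"tx": -8, "ty": 0, "tz": 0, "spin": 0},
    {"tx": -9, "ty": 0, "tz": 0, "spin": 0},
  ],
)

```text
clock: 19.7
eef_pos: [0.4754, 0.2162, 0.0901]
orientation: [[0.276, 0.001, 0.961], [-0.961, 0.0, 0.276], [0.0, -1.0, 0.001]]
force: [1.4, -7.5, 2.3]
gripper_width: 0.0001
```

```bash
python3 st.py
```

```text
t 19.7 deck xy [  1.7 298. ] z 90.1 yaw 16.0 F [ 1.4 -7.5  2.3] T [-1.43 -0.4   0.04] w 0.1 FX,FU [-0.7 -7.6]
```

Request:
arm_command(
  deltas=[
    {"tx": -1, "ty": 0, "tz": 0, "spin": 0},
    {"tx": -2, "ty": 0, "tz": 0, "spin": 0},
    {"tx": -3, "ty": 0, "tz": 0, "spin": 0},
    {"tx": -3.5, "ty": 0, "tz": 0, "spin": 0},
  ],
)

```text
clock: 20.2
eef_pos: [0.4753, 0.2167, 0.0901]
orientation: [[0.273, 0.002, 0.962], [-0.962, -0.006, 0.274], [0.006, -1.0, 0.001]]
force: [3.5, -15.8, 3.4]
gripper_width: -0.0001
```

```bash
python3 st.py
```

```text
t 20.2 deck xy [  1.8 298.6] z 90.1 yaw 15.87 F [  3.5 -15.8   3.4] T [-3.14 -0.77 -0.01] w -0.1 FX,FU [ -1.  -16.1]
```

Request:
arm_command(
  deltas=[
    {"tx": 6, "ty": 0, "tz": 0, "spin": 0},
    {"tx": 12, "ty": 0, "tz": 0, "spin": 0},
    {"tx": 12, "ty": -20, "tz": 0, "spin": 0},
    {"tx": 12, "ty": -70, "tz": 0, "spin": 0},
    {"tx": 12, "ty": -120, "tz": 0, "spin": 0},
  ],
)

```text
clock: 20.82
eef_pos: [0.4765, 0.2088, 0.2104]
orientation: [[0.277, -0.002, 0.961], [-0.961, 0.003, 0.277], [-0.004, -1.0, -0.001]]
force: [1.2, -0.0, 0.3]
gripper_width: -0.0
```

Request:
arm_command(
  deltas=[
    {"tx": 0, "ty": -10, "tz": 0, "spin": 0},
    {"tx": 0, "ty": -10, "tz": 0, "spin": 0},
  ],
)

```text
clock: 21.08
eef_pos: [0.4774, 0.2089, 0.2199]
orientation: [[0.277, 0.0, 0.961], [-0.961, 0.004, 0.276], [-0.003, -1.0, 0.001]]
force: [-0.1, -0.3, -0.6]
gripper_width: 0.0001
```

```bash
python3 st.py
python3 - <<'E'
from rig import cams
from dk import *
c=cams.read_camera("wrist"); W=cloud(c);d=D(W);z=W[...,2]*1000
hsv=cv2.cvtColor(c["color"],cv2.COLOR_RGB2HSV); blue=cv2.inRange(hsv,(105,100,20),(130,255,255))>0
y=d[...,1];x=d[...,0]
k=blue&(z>76)&(z<80)&(abs(x)<30)&(y>312.5); print("lip y",np.percentile(y[k],[2,50,98]).round(1))
k=blue&(z>84)&(z<99)&(abs(x)<30)&(y>300); print("front y",np.percentile(y[k],[50,95]).round(1))
c=cams.read_camera("top"); W=cloud(c);d=D(W);z=W[...,2]*1000
v,u=np.mgrid[0:400,0:640]
for nm,uu,vv,rr,lo,hi in [("tin",357,147,16,.13,.17),("jar",389,260,16,.13,.17),("carton",266,177,14,.12,.14)]:
    k=((u-uu)**2+(v-vv)**2<rr**2)&(z>lo*1000)&(z<hi*1000); print(nm,W[k][:,:2].mean(0).round(4))
hsv=cv2.cvtColor(c["color"],cv2.COLOR_RGB2HSV); blue=cv2.inRange(hsv,(105,100,20),(130,255,255))>0
for a in (150,170,220,240):
    k=blue&(z>134)&(z<160)&(d[...,1]>a)&(d[...,1]<a+20)&(abs(d[...,0])<80); print(a,np.percentile(d[...,0][k],[1,99]).round(1),np.median(z[k]).round(1))
cv2.imwrite("pics/t20.png",c["color"][:,:,::-1])
E
```

```text
t 21.075 deck xy [  1.6 290.5] z 219.9 yaw 16.05 F [-0.1 -0.3 -0.6] T [ 0.01 -0.02 -0.02] w 0.1 FX,FU [-0.2 -0.2]
lip y [312.6 315.1 317.2]
front y [310.7 311.2]
tin [ 0.7491 -0.1601]
jar [ 0.4394 -0.2427]
carton [0.6723 0.0885]
150 [-67.  67.] 142.9
170 [-67.3  67. ] 141.8
220 [-67.   66.8] 141.9
240 [-67.4  67.2] 142.3
```

View pics/t20.png

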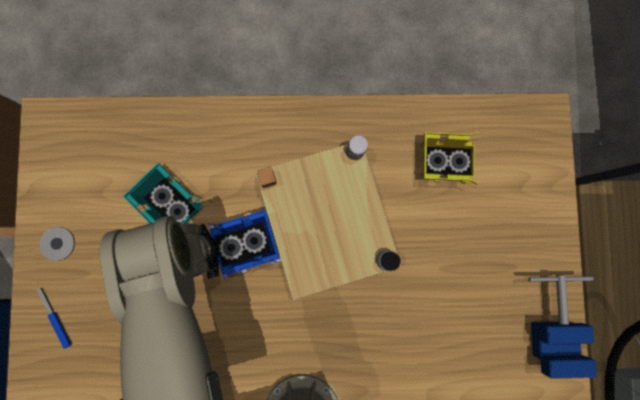

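The picture shows the loose bin stacked over the docked one at about (245, 243) and the deck empty. The tin (357, 147), jar (388, 260) and carton (266, 177) have not moved. I'm handing the job in.

```bash
python3 -c "
from rig import ticket; print(ticket.hand_in())"
```

```text
the job is handed in; nothing more can be done
None
```

The loose bin is stacked on the docked bin, facing the right way and pushed home against its stop. I handed the job in at about 21 s of the 48 s allowed.

**How it went:** I gripped the bin by its low front wall and turned it about 144° on the deck. I then slid it front first onto the docked bin's rails. About 6 mm short of home, the last joint reached its 180° limit. I let go, turned the closed fingers 90° and pushed the front wall from inside the bin. It stopped moving, and pushing harder, up to about 16 N, moved the fingers only about 0.6 mm further.

**Last checks:**
- **Fit:** the rails are level from front to back, at the stacked height. The bin is centred to within about 1 mm.
- **Gap at the back lip:** the front edge measured about 2 mm from the docked bin's back lip, matching the nominal 2 mm. That is right at the stated tolerance, but the bin would go no further.
- **Other objects:** the jar, tin and carton are within 0.3 mm of where they started. The docked bin's back lip read the same before and after the final push, to within about 0.3 mm.
- **Robot:** it is clear above the bins and touching nothing.

**What disagreed or failed:** the top camera read heights about 1.5 mm high throughout, as it did for the deck. While the bin was gripped, the arm pressed down with up to about 8 N at the end of the turn, and held up to about 4 N of its weight as it crossed onto the rails. One of my re-measuring scripts failed because its search area no longer contained the bin, so I used other measurements instead.

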